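# Set the washed slide trays and visor frames to dry

## Task

Set the washed things at the microscope bench to dry: hang every visor headband frame over the bar of the drying stand, a leg on each side of the bar, and move every slide tray from the rinse tub into the drying rack, standing on edge, one to a slot and roughly in its middle. Only when all of them are in place, switch the stand's fan on with its toggle lever, and leave the bottles and the dishes alone.

Things in the scene. Friction and masses are not known exactly. Their poses are not given: they have to be found in the camera images.
- stand: Drying stand, fixed: grey base plate 110 (x) x 440 (y) x 14 mm and a level steel bar, 16 mm thick, along its y axis. Origin on the bench under the bar's middle. Bar axis at z = 150 mm (top 158 mm), from y = -170 to +170 mm, with a 20 mm post at each end. A white box (70 x 44 mm, top at z = 114 mm) at y = -215 mm carries the toggle switch.
- switch (a joint): Toggle lever of the drying stand's fan: 0 = off, leaning towards the stand's -x side; 1.0 rad = on, leaning to +x. It turns about the stand's y axis, stays where it is left, and needs only a few newtons at the tip.
- switch_tip (a point): Tip of the toggle lever, 55 mm from its pivot; when the lever is thrown fully on, the tip ends about 53 mm farther along the stand's +x, at the same height.
- rack: Drying rack, fixed: flat grey plate 216 (x) x 110 (y) x 10 mm, open sided, with steel pins making four slots. Origin: centre of its underside. Slot middles at x = -75, -25, 25, 75 mm, y = 0; each takes one tray on edge, its faces square to the rack's x. Slot floor at z = 10 mm; slots 15 mm wide between 6 mm pins at y = -32 and 32 mm, round tops at z = 60 mm.
- tub: Rinse tub, fixed: open grey tub 226 (x) x 124 (y) x 40 mm, walls and floor 5 mm, with four loose slots inside (at x = -75, -25, +25, +75 mm, pins to z = 45 mm) in which the washed trays stand on edge at the start. Origin at the centre of its underside.
- tray0_c (a point): Centre of a slide tray: aluminium plate 10 mm thick (its x axis), 100 mm wide (y), 90 mm tall (z, up at the start), about 0.12 kg. Top edge 45 mm above this point, bottom edge 45 mm below. Starts on edge in the tub. All trays are alike; some may be absent.
- tray1_c (a point): Centre of a slide tray: aluminium plate 10 mm thick (its x axis), 100 mm wide (y), 90 mm tall (z, up at the start), about 0.12 kg. Top edge 45 mm above this point, bottom edge 45 mm below. Starts on edge in the tub. All trays are alike; some may be absent.
- tray2_c (a point): Centre of a slide tray: aluminium plate 10 mm thick (its x axis), 100 mm wide (y), 90 mm tall (z, up at the start), about 0.12 kg. Top edge 45 mm above this point, bottom edge 45 mm below. Starts on edge in the tub. All trays are alike; some may be absent.
- tray3_c (a point): Centre of a slide tray: aluminium plate 10 mm thick (its x axis), 100 mm wide (y), 90 mm tall (z, up at the start), about 0.12 kg. Top edge 45 mm above this point, bottom edge 45 mm below. Starts on edge in the tub. All trays are alike; some may be absent.
- band0_c (a point): Centre of the crown block (32 x, 28 y, 36 mm z; grip it across y) on a visor headband frame, 0.16 kg: rigid arch on two padded feet 127 mm below, 138 mm long (x), 46 mm (y), 102 mm clear between. Hung, the bar runs along its y in a seat under the crown, 26 mm below this point, 36 mm long in x between two ribs 9 mm deep. All alike; some may be absent.
- band1_c (a point): Centre of the crown block (32 x, 28 y, 36 mm z; grip it across y) on a visor headband frame, 0.16 kg: rigid arch on two padded feet 127 mm below, 138 mm long (x), 46 mm (y), 102 mm clear between. Hung, the bar runs along its y in a seat under the crown, 26 mm below this point, 36 mm long in x between two ribs 9 mm deep. All alike; some may be absent.
- band2_c (a point): Centre of the crown block (32 x, 28 y, 36 mm z; grip it across y) on a visor headband frame, 0.16 kg: rigid arch on two padded feet 127 mm below, 138 mm long (x), 46 mm (y), 102 mm clear between. Hung, the bar runs along its y in a seat under the crown, 26 mm below this point, 36 mm long in x between two ribs 9 mm deep. All alike; some may be absent.
- dropper_c (a point): Small dropper bottle, 34 mm across, 75 mm tall, half-way up; to be left alone.
- dishes_c (a point): Closed stack of culture dishes, 92 mm across, 32 mm tall, its centre; to be left alone.
- reagent_c (a point): Reagent bottle, 68 mm across, 150 mm tall, half-way up; to be left alone.
Not all that is in view belongs to the job. What is shaped like the part that bears band2_c but yellow is not meant.

How it is judged (in metres and radians):
On the way, in this order (a step that is already met when the one before it is completed fails the run):
1. every frame present hangs on the bar and every tray present stands in the rack, with the fan still off (x of band0_c in the frame of stand between -0.03 and 0.03 m and y of band0_c in the frame of stand between -0.16 and 0.16 m and z of band0_c in the frame of stand between 0.172 and 0.196 m and angle between each of band0_c, band1_c, band2_c's own z axis and vertical below 0.35 rad and angle between the y axis of each of band0_c, band1_c, band2_c and the y axis of stand, either way round below 0.4 rad and x of band1_c in the frame of stand between -0.03 and 0.03 m and y of band1_c in the frame of stand between -0.16 and 0.16 m and z of band1_c in the frame of stand between 0.172 and 0.196 m and x of band2_c in the frame of stand between -0.03 and 0.03 m and y of band2_c in the frame of stand between -0.16 and 0.16 m and z of band2_c in the frame of stand between 0.172 and 0.196 m and (x of tray0_c in the frame of rack between -0.085 and -0.065 m or x of tray0_c in the frame of rack between -0.035 and -0.015 m or x of tray0_c in the frame of rack between 0.015 and 0.035 m or x of tray0_c in the frame of rack between 0.065 and 0.085 m) and y of tray0_c in the frame of rack between -0.025 and 0.025 m and z of tray0_c in the frame of rack between 0.048 and 0.064 m and angle between the x axis of each of tray0_c, tray1_c, tray2_c, tray3_c and the x axis of rack, either way round below 0.25 rad and (x of tray1_c in the frame of rack between -0.085 and -0.065 m or x of tray1_c in the frame of rack between -0.035 and -0.015 m or x of tray1_c in the frame of rack between 0.015 and 0.035 m or x of tray1_c in the frame of rack between 0.065 and 0.085 m) and y of tray1_c in the frame of rack between -0.025 and 0.025 m and z of tray1_c in the frame of rack between 0.048 and 0.064 m and (x of tray2_c in the frame of rack between -0.085 and -0.065 m or x of tray2_c in the frame of rack between -0.035 and -0.015 m or x of tray2_c in the frame of rack between 0.015 and 0.035 m or x of tray2_c in the frame of rack between 0.065 and 0.085 m) and y of tray2_c in the frame of rack between -0.025 and 0.025 m and z of tray2_c in the frame of rack between 0.048 and 0.064 m and (x of tray3_c in the frame of rack between -0.085 and -0.065 m or x of tray3_c in the frame of rack between -0.035 and -0.015 m or x of tray3_c in the frame of rack between 0.015 and 0.035 m or x of tray3_c in the frame of rack between 0.065 and 0.085 m) and y of tray3_c in the frame of rack between -0.025 and 0.025 m and z of tray3_c in the frame of rack between 0.048 and 0.064 m and not (value of joint switch above 0.8 rad)), for 0.2 s.
2. the fan is switched on (value of joint switch above 0.8 rad), for 0.2 s.
At the end, for the whole second after the job is handed in: All frames hang on the bar (crown centre within 30 mm of its vertical plane, 172-196 mm up, tilt < 0.35, turned < 0.4 rad), all trays stand in rack slots (centre within 10 mm in x, 25 mm in y of the slot, 48-64 mm up, within 0.25 rad), one each; switch beyond 0.8 rad (x of band0_c in the frame of stand between -0.03 and 0.03 m and y of band0_c in the frame of stand between -0.16 and 0.16 m and z of band0_c in the frame of stand between 0.172 and 0.196 m and angle between each of band0_c, band1_c, band2_c's own z axis and vertical below 0.35 rad and angle between the y axis of each of band0_c, band1_c, band2_c and the y axis of stand, either way round below 0.4 rad and x of band1_c in the frame of stand between -0.03 and 0.03 m and y of band1_c in the frame of stand between -0.16 and 0.16 m and z of band1_c in the frame of stand between 0.172 and 0.196 m and x of band2_c in the frame of stand between -0.03 and 0.03 m and y of band2_c in the frame of stand between -0.16 and 0.16 m and z of band2_c in the frame of stand between 0.172 and 0.196 m and (x of tray0_c in the frame of rack between -0.085 and -0.065 m or x of tray0_c in the frame of rack between -0.035 and -0.015 m or x of tray0_c in the frame of rack between 0.015 and 0.035 m or x of tray0_c in the frame of rack between 0.065 and 0.085 m) and y of tray0_c in the frame of rack between -0.025 and 0.025 m and z of tray0_c in the frame of rack between 0.048 and 0.064 m and angle between the x axis of each of tray0_c, tray1_c, tray2_c, tray3_c and the x axis of rack, either way round below 0.25 rad and (x of tray1_c in the frame of rack between -0.085 and -0.065 m or x of tray1_c in the frame of rack between -0.035 and -0.015 m or x of tray1_c in the frame of rack between 0.015 and 0.035 m or x of tray1_c in the frame of rack between 0.065 and 0.085 m) and y of tray1_c in the frame of rack between -0.025 and 0.025 m and z of tray1_c in the frame of rack between 0.048 and 0.064 m and (x of tray2_c in the frame of rack between -0.085 and -0.065 m or x of tray2_c in the frame of rack between -0.035 and -0.015 m or x of tray2_c in the frame of rack between 0.015 and 0.035 m or x of tray2_c in the frame of rack between 0.065 and 0.085 m) and y of tray2_c in the frame of rack between -0.025 and 0.025 m and z of tray2_c in the frame of rack between 0.048 and 0.064 m and (x of tray3_c in the frame of rack between -0.085 and -0.065 m or x of tray3_c in the frame of rack between -0.035 and -0.015 m or x of tray3_c in the frame of rack between 0.015 and 0.035 m or x of tray3_c in the frame of rack between 0.065 and 0.085 m) and y of tray3_c in the frame of rack between -0.025 and 0.025 m and z of tray3_c in the frame of rack between 0.048 and 0.064 m and value of joint switch above 0.8 rad); the robot touches nothing.
It fails at once if the dropper bottle is moved more than 30 mm (distance of dropper_c from where it was at the start of the episode above 0.03 m).
It fails at once if the dish stack is moved more than 30 mm (distance of dishes_c from where it was at the start of the episode above 0.03 m).
It fails at once if the reagent bottle is moved more than 30 mm (distance of reagent_c from where it was at the start of the episode above 0.03 m).
Of tray0, tray1, tray2, tray3 only 3 to 4 are there at a start; the rules pass over those that are not, and their reading is None.
Of band0, band1, band2 only 2 to 3 are there at a start; the rules pass over those that are not, and their reading is None.
At some moment in a run one of tray0, tray1, tray2, tray3 may be knocked a few centimetres aside while the robot is not near it.
It also fails if it takes over 210 s, if anything falls off the work surface, if the arm or the gripper's body presses on something with over 40 N, if the wrist force passes 120 N, or if a joint passes its speed limit or range.

## Robot

A 6-joint arm with a two-finger parallel gripper is mounted at the origin on the work surface. World frame = base frame: x ahead of the robot, y to its left, z up, the work surface at z = 0. Lengths are in mm, angles in rad, forces in N, time in s.
With the tool pointing down it reaches from about 325 to 775 mm from the base axis. Payload 5.5 kg.
Tool frame: the origin (TCP) lies on the centre line of the jaws, within the pads' length; the fingertips stand robot.finger_overhang ahead of it and the grasp point (between the pads) lies 11 mm behind it (robot.finger_overhang is the distance from the TCP to the fingertips, in mm); x points along the fingers, y is the direction in which the jaws open and shut, and the axes are right-handed (so a half turn about x gives the same grasp; the last joint's range is limited). The gripper opens to 85 mm and grips with 20 to 120 N. Pads are 22 mm wide; open, the fingers measure 114 mm over their backs; the gripper's body (76 mm by 85 mm) begins 54 mm behind the grasp point. The pads swing forward as they close: fully open they stand 13 mm farther back than shut.
Start: joints at [-1.178, 0.091, 1.231, -0, 1.82, -0.057], TCP at [260.873, -540.335, 201.975] pointing down, gripper open.
Joint ranges: [-2.87, 2.87], [-0.86, 2.18], [0.17, 2.46], [-1.51, 4.65], [0.06, 2.69], [-2.65, 2.65]. Speed limits (rad/s): [2.57, 2.57, 3.01, 3.14, 3.14, 3.14].

## Interface

Orientations are given as a 3x3 rotation matrix whose columns are the frame's x, y, z axes.
In Python, from plant import robot, eyes gives the robot as it stands. The module is installed in compiled form; this text tells all that it offers.
- The arm moves only by the shell command python3 -m pendant 'ROWS' [FORCE]. ROWS is JSON, a list of rows, each an object of numbers: "hand": the gripper command: -1 is fully open, 1 is shut, values between are in proportion; "x", "y", "z": the shift along the world's x, y, z in m; "wx", "wy", "wz": the turn, a rotation vector about the world's x, y, z in rad. A call has 1 to 20 rows; each row shifts and turns the pose as measured when the row begins; what a row does not reach is not made up. A row lasts 1/10 s, in which the tool goes at most 50 mm and 8.59 degrees, less where a joint would pass 70% of its speed; a pose out of reach is approached as far as the arm can. A call is refused whole if a number of a shift passes 0.05 or a number of a turn 0.15, either way. A call with a gripper value outside its range is refused whole. The fingers move at their own pace and stop on an object; FORCE is the grip in N (left out, the last holds). Time passes only in rows, so rows that do not move let the fingers close. It gives the time, the measured TCP pose, the force and the opening at its end, in the units of the state.
- robot.state(): the state, without advancing time (a new reading comes with each control period).
- eyes.snapshot(name): name is "side" or "top" or "wrist"; returns the picture (480x640x3 uint8, red, green, blue); there is no depth.
- eyes.calibration(name): a dict with "camera_matrix" (3x3 intrinsics, pixels), "k1" (the pictures are not rectified: a ray, as slopes to the right and down, at radius r is drawn at 1 + k1 r^2 times it, then the intrinsics apply), "extrinsics" (4x4, takes a point from camera to world coordinates); the wrist camera has in their place "T_tool_cam" (4x4, takes a point from camera to tool coordinates, whose origin is the TCP and whose axes are the tool frame's). Camera axes: x right, y up, looking along -z (the intrinsics and any distortion apply to the point x, -y, -z); pixel columns grow to the right and rows downward; lengths in mm; the calibration is good to about 2 mm. A picture is of the moment at which its call begins: read the wrist's pose just before it. calibration takes no time and is no camera call.
- robot.hand_in(): hands the job in, once; it reports no verdict.
The state is a dict: "time_s": time; "joints": joint angles; "qd": joint speeds; "joint_torque": joint torques, N m; "position": TCP position; "eef_rot": TCP orientation; "force": force on the tool from outside, world axes, zero at the start; "torque": the same for the moment, N m; "width": finger opening in mm.
Only numpy, scipy, OpenCV 4.12 (cv2) and the standard library are available. Lean on these libraries where they do the work, as an engineer would, in place of code of your own. Each camera call takes 0.05 s, during which the arm holds its last target. There are 200 camera calls.

## Working session

There is one attempt and no reset: what is moved stays moved. The work goes in short steps, Python scripts to look and compute and a shell command to move; the robot and the scene stay as the last step left them, time stands still between calls to the robot, and variables do not carry over. Pictures are saved under pics/ and viewed, about 12 in all and at most 16, crops included, and the job is handed in when it is done.

```bash
mkdir -p pics
cat > h.py <<'E'
import numpy as np, cv2
from plant import robot, eyes
def snap(n,f):
    im=eyes.snapshot(n); cv2.imwrite('pics/'+f,im[:,:,::-1]); return im
def ray(n,u,v):
    c=eyes.calibration(n);K=np.array(c['camera_matrix']);k=c['k1']
    d=np.array([(u-K[0,2])/K[0,0],(v-K[1,2])/K[1,1]]);s=d.copy()
    for _ in range(20): s=d/(1+k*(s@s))
    if 'extrinsics' in c: T=np.array(c['extrinsics'])
    else:
        st=robot.state();W=np.eye(4);W[:3,:3]=st['eef_rot'];W[:3,3]=st['position'];T=W@np.array(c['T_tool_cam'])
    r=T[:3,:3]@np.array([s[0],-s[1],-1]);return T[:3,3],r
def at(n,u,v,z):
    o,r=ray(n,u,v);return o+r*(z-o[2])/r[2]
def proj(n,p):
    c=eyes.calibration(n);K=np.array(c['camera_matrix']);k=c['k1']
    T=np.array(c['extrinsics']);q=T[:3,:3].T@(np.array(p)-T[:3,3]);s=np.array([q[0],-q[1]])/-q[2]
    s=s*(1+k*(s@s));return K[:2,:2]@s+K[:2,2]
E
python3 - <<'E'
from h import *
for n in('top','side'):
    snap(n,n+'0.png'); c=eyes.calibration(n);print(n,np.round(c['extrinsics'],2).tolist(),c['camera_matrix'],c['k1'])
print(eyes.calibration('wrist'),robot.finger_overhang,robot.state())
E
```

```text
top [[0.0, 0.98, -0.17, 387.38], [-1.0, 0.0, -0.01, 15.88], [-0.01, 0.17, 0.98, 1258.45], [0.0, 0.0, 0.0, 1.0]] [[530.11443539   0.         319.17118432]
 [  0.         530.11443539 237.57692406]
 [  0.           0.           1.        ]] -0.11548249879013199
side [[0.9, 0.33, -0.3, 306.97], [-0.44, 0.69, -0.58, -538.19], [0.01, 0.65, 0.76, 877.27], [0.0, 0.0, 0.0, 1.0]] [[445.57399771   0.         316.72741976]
 [  0.         445.57399771 233.63899839]
 [  0.           0.           1.        ]] 0.03345199907024323
{'camera_matrix': array([[348.79124417,   0.        , 322.84111031],
       [  0.        , 348.79124417, 239.7317711 ],
       [  0.        ,   0.        ,   1.        ]]), 'k1': 0.008524475919049845, 'T_tool_cam': array([[ 2.61761925e-04,  2.65498776e-01, -9.64111161e-01,
        -1.71821903e+02],
       [ 9.99999646e-01, -8.40469607e-04,  4.00557336e-05,
         3.13982323e-01],
       [-7.99671380e-04, -9.64110830e-01, -2.65498902e-01,
        -6.73590527e+01],
       [ 0.00000000e+00,  0.00000000e+00,  0.00000000e+00,
         1.00000000e+00]])} 8.0 {'time_s': 0.1, 'joints': array([-1.17766882e+00,  9.17752559e-02,  1.23175715e+00, -9.29227411e-06,
        1.81977170e+00, -5.66677327e-02]), 'qd': array([-0.00092505, -0.00258003, -0.0017124 , -0.00097843,  0.00096066,
        0.0003951 ]), 'joint_torque': array([ 3.06834911e-03, -4.60218287e+01, -4.19217467e+01, -8.78765672e-05,
        1.06755010e-02,  3.66895301e-05]), 'position': array([ 260.76975562, -540.04600091,  200.97364113]), 'eef_rot': array([[-6.63938429e-04,  4.34778528e-01, -9.00537168e-01],
       [ 1.57743998e-03, -9.00535791e-01, -4.34779026e-01],
       [-9.99998535e-01, -1.70920984e-03, -8.79367147e-05]]), 'force': array([ 0.14007143, -0.67979402, -0.15677067]), 'torque': array([-0.00038991, -0.02373108,  0.02239649]), 'width': 85.68842352969227}
```

View pics/top0.png

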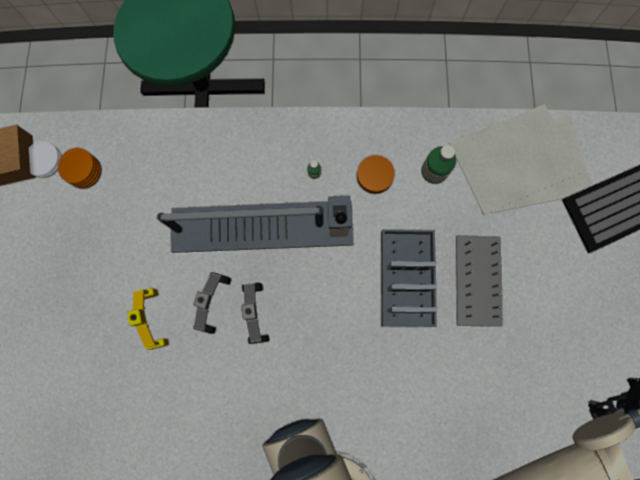

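View pics/side0.png

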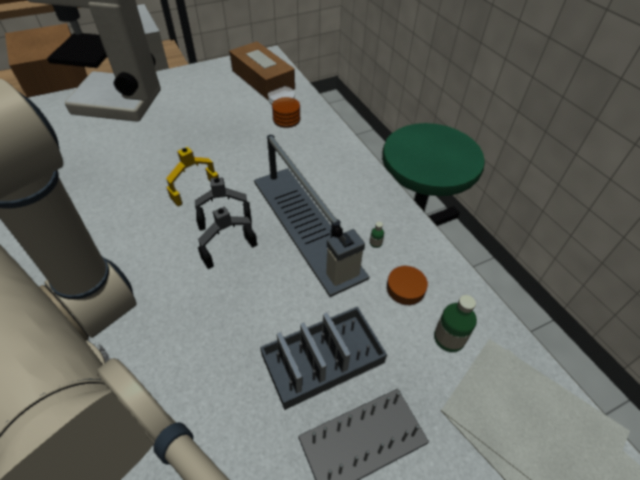

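The top view shows two grey frames, with crowns at about (203,300) and (250,312). The yellow frame at (137,317) is the decoy. Three trays stand in the tub at (412,265), (412,287) and (412,310). The stand is at (165–350, 200–250) with its switch at (341,215), and the rack is at (480,280).

Run:
```python
from h import *
im=cv2.imread('pics/top0.png')
a=cv2.resize(im[190:350,150:350],(800,640),interpolation=cv2.INTER_CUBIC)
cv2.imwrite('pics/c1.png',a[:600])
b=cv2.resize(im[220:340,360:520],(800,600),interpolation=cv2.INTER_CUBIC)
cv2.imwrite('pics/c2.png',b)
```

```text
(no output)
```

View pics/c1.png

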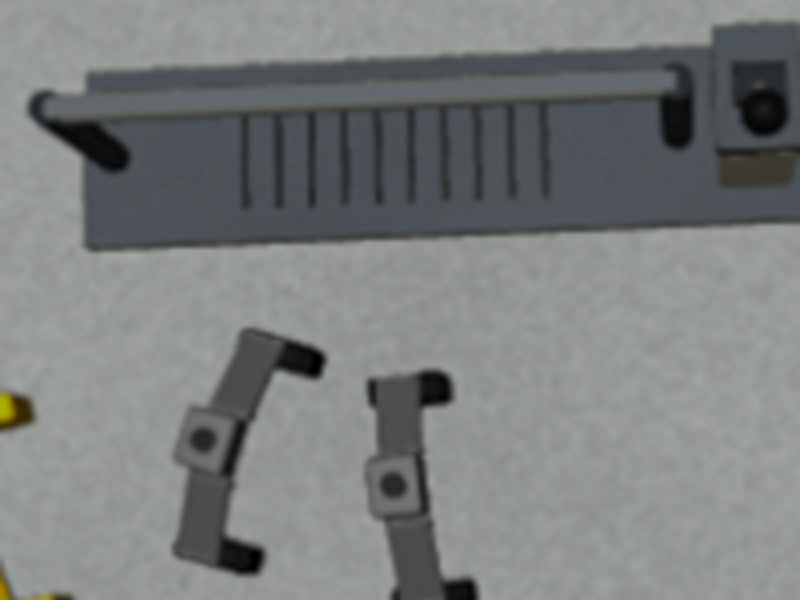

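View pics/c2.png

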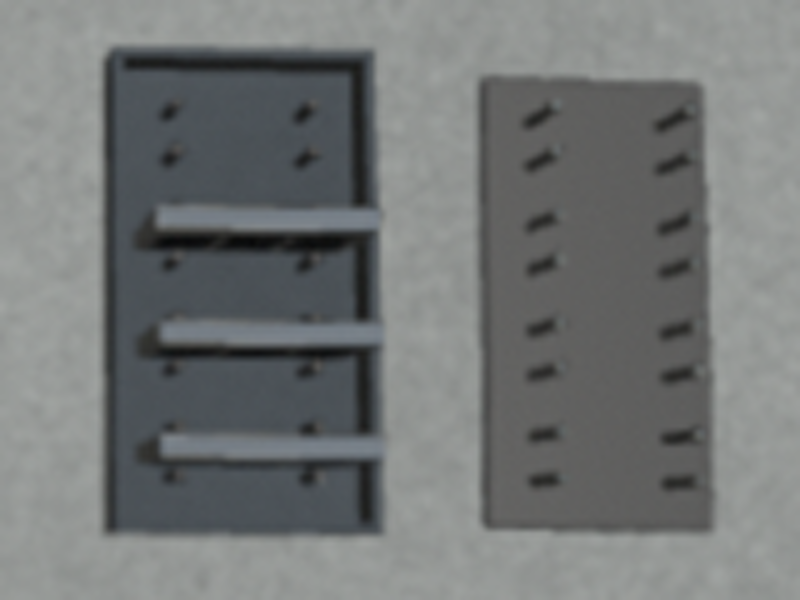

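Run:
```python
from h import *
np.set_printoptions(precision=1,suppress=True)
c1=lambda x,y,z:at('top',150+x/4-.4,190+y/4-.4,z)
c2=lambda x,y,z:at('top',360+x/5-.4,220+y/5-.4,z)
for n,ct,e in(('A',(204,440),((320,365),(258,562))),('B',(394,486),((442,388),(467,590)))):
    p=c1(*ct,145);d=c1(*e[0],15)-c1(*e[1],15);print(n,p,'feetmid',(c1(*e[0],15)+c1(*e[1],15))/2,np.linalg.norm(d),'yaw',np.degrees(np.arctan2(d[1],d[0])))
a,b=c1(45,107,158),c1(680,83,158);print('bar',a,b,np.linalg.norm(a-b),'yaw',np.degrees(np.arctan2(-(a-b)[0],(a-b)[1])))
print('baseL',c1(87,72,14),c1(87,248,14))
for y,l,r in((220,155,381),(335,159,383),(448,160,385)):
    P,Q=c2(l,y,95),c2(r,y-1,95);print('tray',(P+Q)/2,np.linalg.norm(P-Q),np.degrees(np.arctan2((Q-P)[0],-(Q-P)[1])))
C=[c2(*q,10) for q in((482,77),(702,84),(712,527),(485,525))];print('rack',np.mean(C,0),[np.linalg.norm(C[i]-C[i-1]) for i in range(4)])
d=C[0]+C[1]-C[2]-C[3];print(np.degrees(np.arctan2(d[1],d[0])))
C=[c2(*q,40) for q in((108,50),(374,50),(381,532),(107,532))];print('tub',np.mean(C,0),[np.linalg.norm(C[i]-C[i-1]) for i in range(4)])
C=[c2(*q,60) for q in((558,103),(692,105),(555,478),(692,480))];print('pins',C)
print('switch tip?',c1(765,105,150))
for n,z,u,v in(('A',145,217,183),('B',145,222,213)):print('side',n,at('side',u,v,z))
```

```text
A [450.9 272.4 145. ] feetmid [445.3 251.4  15. ] 120.15763541766815 yaw -16.10534320991856
B [427.6 171.1 145. ] feetmid [431.2 153.8  15. ] 118.46026513116298 yaw 8.101722436049185
bar [627.6 363.2 158. ] [640.6  22.  158. ] 341.53323297103276 yaw 2.185193405242018
baseL [680.8 383.8  14. ] [572.5 378.1  14. ]
tray [ 534.9 -185.5   95. ] 100.83396670439164 0.2424174898578671
tray [ 483.9 -185.6   95. ] 99.26550311844576 0.15300172603359288
tray [ 434.3 -185.    95. ] 99.08874965030446 0.06163865731229121
rack [ 506.6 -356.9   10. ] [np.float64(213.73922810426814), np.float64(108.27292207937093), np.float64(212.4377814354844), np.float64(108.95999560838679)]
-1.6867393975642153
tub [ 510.1 -182.6   40. ] [np.float64(223.42539992402348), np.float64(125.53187178675425), np.float64(224.19217766549195), np.float64(125.67120093949237)]
pins [array([ 593.5, -328.2,   60. ]), array([ 592.6, -391.6,   60. ]), array([ 421.4, -319.5,   60. ]), array([ 420. , -382.9,   60. ])]
switch tip? [630.5 -23.5 150. ]
side A [450.4 264.9 145. ]
side B [429.8 166.2 145. ]
```

```bash
python3 -m pendant '[{"hand":-0.4,"x":0.024,"y":0.031,"z":0.02,"wz":0.112},{"hand":-0.4,"x":0.024,"y":0.031,"z":0.02,"wz":0.112},{"hand":-0.4,"x":0.024,"y":0.031,"z":0.02,"wz":0.112},{"hand":-0.4,"x":0.024,"y":0.031,"z":0.02,"wz":0.112},{"hand":-0.4,"x":0.024,"y":0.031,"wz":0.112},{"hand":-0.4,"x":0.024,"y":0.031,"wz":0.112},{"hand":-0.4,"x":0.024,"y":0.031,"wz":0.112},{"hand":-0.4,"x":0.024,"y":0.031,"wz":0.112},{"hand":-0.4,"x":0.024,"y":0.031,"wz":0.112},{"hand":-0.4,"x":0.024,"y":0.031,"wz":0.112},{"hand":-0.4}]' 40
python3 - <<'E'
from h import *
s=robot.state();print(s['position'],s['joints']);snap('wrist','w1.png')
E
```

```text
[ 260.76975562 -540.04600091  200.97364113] [-1.17766882e+00  9.17752559e-02  1.23175715e+00 -9.29227411e-06
  1.81977170e+00 -5.66677327e-02]$[0]: bad value
```

View pics/w1.png

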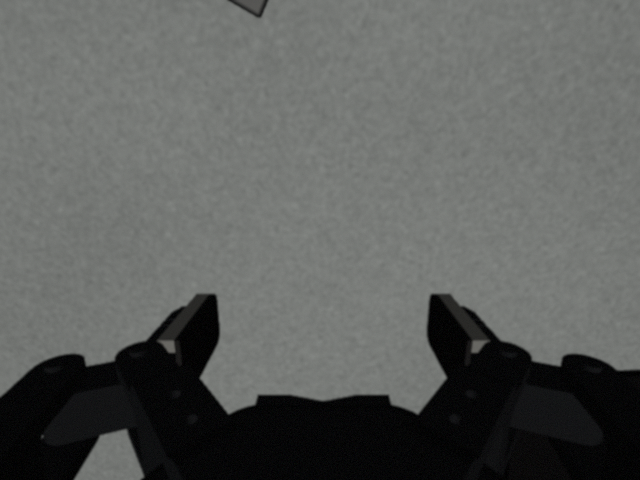

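The move was refused, so I'll test giving every key in each row.

```bash
python3 -m pendant '[{"hand":-1,"x":0,"y":0,"z":0.02,"wx":0,"wy":0,"wz":0}]' 40; python3 -m pendant '[{"x":0.024,"y":0.031,"z":0.02,"wz":0.112,"hand":-1}]'; python3 -m pendant '[{"hand":-0.4,"x":0.024,"y":0.031,"z":0.02,"wx":0,"wy":0,"wz":0.112}]'
```

```text
time_s: 0.25
position: [260.3, -538.9, 217.3]
eef_rot: [[-0.003, 0.435, -0.901], [0.008, -0.901, -0.435], [-1.0, -0.008, -0.0]]
force: [0.2, 0.1, -0.6]
width: 85.7
time_s: 0.35
position: [282.0, -509.4, 235.8]
eef_rot: [[-0.007, 0.53, -0.848], [0.009, -0.848, -0.53], [-1.0, -0.011, 0.001]]
force: [0.6, 1.3, 0.0]
width: 73.5$[0]: bad value
```

```bash
python3 -m pendant '[{"hand":-0.4,"x":0.024,"y":0.032,"z":0.003,"wx":0,"wy":0,"wz":0.115},{"hand":-0.4,"x":0.024,"y":0.032,"z":0.003,"wx":0,"wy":0,"wz":0.115},{"hand":-0.4,"x":0.024,"y":0.032,"z":0.003,"wx":0,"wy":0,"wz":0.115},{"hand":-0.4,"x":0.024,"y":0.032,"z":0.003,"wx":0,"wy":0,"wz":0.115},{"hand":-0.4,"x":0.024,"y":0.032,"z":0.003,"wx":0,"wy":0,"wz":0.115},{"hand":-0.4,"x":0.024,"y":0.032,"z":0.003,"wx":0,"wy":0,"wz":0.115},{"hand":-0.4,"x":0.024,"y":0.032,"z":0.003,"wx":0,"wy":0,"wz":0.115},{"hand":-0.4,"x":0.024,"y":0.032,"z":0.003,"wx":0,"wy":0,"wz":0.115},{"hand":-0.4,"x":0.024,"y":0.032,"z":0.003,"wx":0,"wy":0,"wz":0.115},{"hand":-0.4,"x":0,"y":0,"z":0,"wx":0,"wy":0,"wz":0}]'
python3 - <<'E'
from h import *
s=robot.state();print(s['position'],s['joints']);snap('wrist','w2.png')
E
```

```text
time_s: 1.35
position: [505.2, -206.7, 263.4]
eef_rot: [[-0.011, 0.998, 0.069], [0.001, 0.069, -0.998], [-1.0, -0.011, -0.002]]
force: [0.2, -0.3, -0.3]
width: 59.5
[ 505.19438308 -206.74993911  263.4001798 ] [-0.4481006  -0.02323261  1.23829732 -0.00422599  1.93661432 -0.51909359]
```

View pics/w2.png

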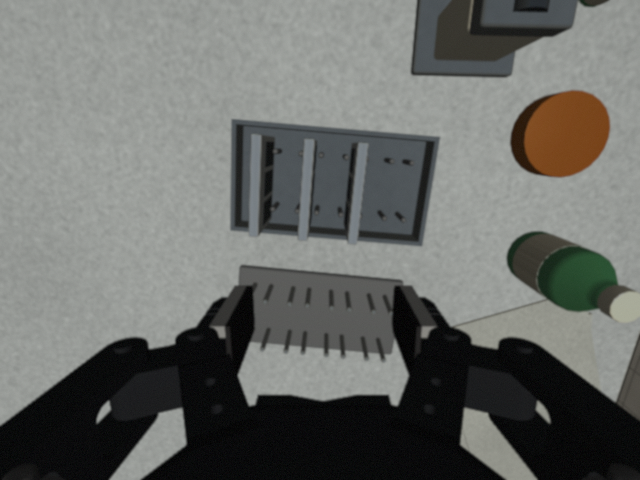

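The wrist view shows tray tops at (255,185), (306,190) and (358,192), with the rack at (240–403, 266–353).

Run:
```python
from h import *
np.set_printoptions(precision=1,suppress=True)
for a,b in(((257,135),(254,236)),((309,139),(304,240)),((362,143),(354,242))):
    P,Q=at('wrist',*a,95),at('wrist',*b,95);d=P-Q;print('tray',(P+Q)/2,np.linalg.norm(d),'yaw',np.degrees(np.arctan2(-d[0],d[1])))
P=[at('wrist',*q,10) for q in((241,266),(403,281),(393,353))];print('rack',(P[0]+P[2])/2,P[0]-P[1],P[1]-P[2])
P=[at('wrist',*q,40) for q in((233,120),(438,138),(422,244),(232,229))];print('tub',np.mean(P,0),P[0]-P[1])
im=cv2.imread('pics/w2.png');cv2.imwrite('pics/c3.png',cv2.resize(im[255:365,230:410],(800,489),interpolation=cv2.INTER_CUBIC))
```

```text
tray [ 435.3 -186.9   95. ] 98.00689333134011 yaw -0.8817283412472189
tray [ 485.  -187.4   95. ] 98.32548118074251 yaw 0.22527264125016788
tray [ 535.2 -186.9   95. ] 96.59197029345083 yaw 0.6994538448918084
rack [ 506.8 -357.2   10. ] [-211.1    5.9    0. ] [  0.3 106.9   0. ]
tub [ 509.9 -185.7   40. ] [-221.9    4.     0. ]
```

View pics/c3.png

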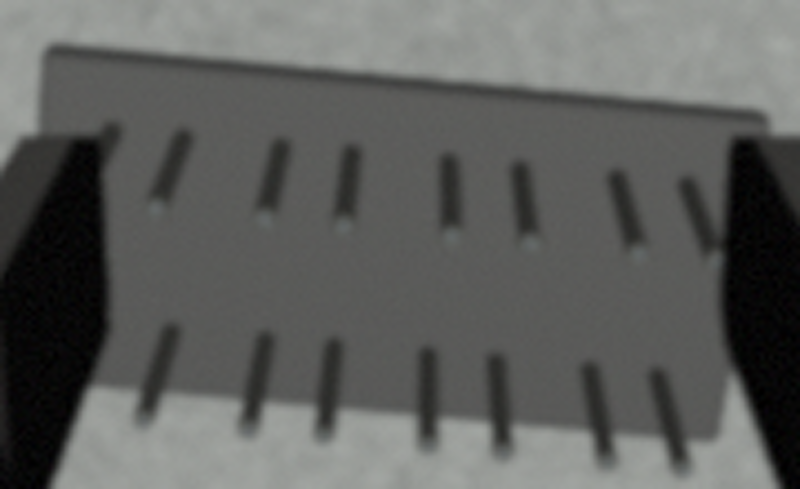

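Run:
```python
from h import *
np.set_printoptions(precision=1,suppress=True)
U=[(156,206),(265,214),(344,223),(452,233),(530,240),(638,250),(715,256)];L=[(144,416),(248,426),(324,431),(428,441),(502,448),(606,459),(682,466)]
x=[-64.5,-35.5,-14.5,14.5,35.5,64.5,85.5]
W=np.array([at('wrist',230+u/4.444-.4,255+v/4.444-.4,60)[:2] for u,v in U+L]);M=np.array([(a,s*32.) for s in(1,-1) for a in x])
mw,mm=W.mean(0),M.mean(0);A=(W-mw).T@(M-mm);u,s,v=np.linalg.svd(A);R=u@v;t=mw-R@mm
print('origin',t,'yaw',np.degrees(np.arctan2(R[1,0],R[0,0])),'scale',s.sum()/((M-mm)**2).sum(),'res',np.abs(W-M@R.T-t).max(0))
for a in(-75,-25,25,75):print(a,R@[a,0]+t)
```

```text
origin [ 504.2 -356.9] yaw -1.742997635377323 scale 0.9909040664776152 res [0.8 0.7]
-75 [ 429.2 -354.7]
-25 [ 479.2 -356.2]
25 [ 529.2 -357.7]
75 [ 579.2 -359.2]
```

```bash
python3 -m pendant '[{"hand":0.15,"x":0.015,"y":0.01,"z":-0.02,"wx":0,"wy":-0.006,"wz":-0.035},{"hand":0.15,"x":0.015,"y":0.01,"z":-0.03,"wx":0,"wy":-0.006,"wz":-0.035},{"hand":0.15,"x":0,"y":0,"z":-0.04,"wx":0,"wy":0,"wz":0},{"hand":0.15,"x":0,"y":0,"z":-0.04,"wx":0,"wy":0,"wz":0},{"hand":0.15,"x":0,"y":0,"z":-0.02,"wx":0,"wy":0,"wz":0},{"hand":0.15,"x":0,"y":0,"z":0,"wx":0,"wy":0,"wz":0},{"hand":0.15,"x":0,"y":0,"z":0,"wx":0,"wy":0,"wz":0}]'
```

```text
time_s: 2.1
position: [530.6, -193.6, 108.1]
eef_rot: [[-0.0, 1.0, -0.023], [-0.003, -0.023, -1.0], [-1.0, -0.0, 0.003]]
force: [1.0, 0.2, 0.9]
width: 36.2
```

```bash
python3 -m pendant '[{"hand":0.15,"x":0.005,"y":0.007,"z":0,"wx":0,"wy":0,"wz":0.023},{"hand":0.15,"x":0,"y":0,"z":-0.018,"wx":0,"wy":0,"wz":0},{"hand":0.15,"x":0,"y":0,"z":-0.02,"wx":0,"wy":0,"wz":0},{"hand":0.15,"x":0,"y":0,"z":0,"wx":0,"wy":0,"wz":0},{"hand":1,"x":0,"y":0,"z":0,"wx":0,"wy":0,"wz":0},{"hand":1,"x":0,"y":0,"z":0,"wx":0,"wy":0,"wz":0},{"hand":1,"x":0,"y":0,"z":0,"wx":0,"wy":0,"wz":0},{"hand":1,"x":0,"y":0,"z":0,"wx":0,"wy":0,"wz":0},{"hand":1,"x":0,"y":0,"z":0,"wx":0,"wy":0,"wz":0},{"hand":1,"x":0,"y":0,"z":0,"wx":0,"wy":0,"wz":0}]' 40
```

```text
time_s: 3.1
position: [543.2, -189.2, 85.7]
eef_rot: [[0.021, 1.0, 0.003], [-0.012, 0.003, -1.0], [-1.0, 0.021, 0.012]]
force: [0.3, -0.8, 0.2]
width: -0.2
```

The grip missed and the jaws shut empty, so I'll look.

Run:
```python
from h import *
s=robot.state();print(s['position'],s['force'],s['joints'],s['time_s'])
a=snap('wrist','w3.png');b=snap('side','s3.png')
cv2.imwrite('pics/m3.png',np.hstack([cv2.resize(a,(400,300)),cv2.resize(b[280:460,230:470],(400,300),interpolation=cv2.INTER_CUBIC)])[:,:,::-1])
```

```text
[ 543.24547886 -189.15467167   85.7347861 ] [ 0.31209391 -0.77057616  0.24017158] [-0.39243752  0.00900393  1.52120801 -0.00274442  1.58715682 -0.3951805 ] 3.1
```

View pics/m3.png

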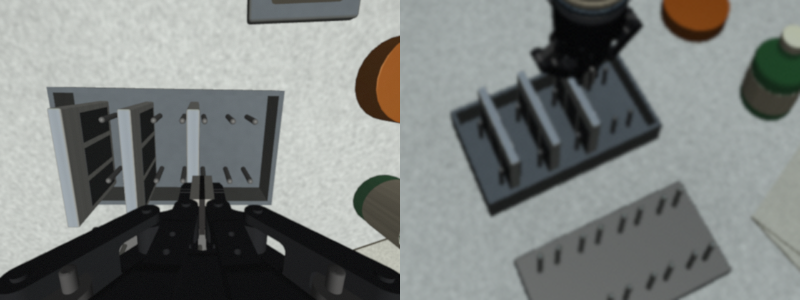

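Run:
```python
from h import *
np.set_printoptions(precision=1,suppress=True)
for p in((543,-189,78),(543,-189,95),(535,-137,95),(535,-237,95),(535,-187,95)):
    q=proj('side',p);print(p,q,(q-[230,280])/.6)
print(at('wrist',309,171,95),at('wrist',309,171,60),at('wrist',320,275,95))
# TCP in wrist image
c=eyes.calibration('wrist');T=np.linalg.inv(c['T_tool_cam']);
for x in(8,0,-11):
  q=T@[x,0,0,1];print(x,322.8+348.8*q[0]/-q[2],239.7+348.8*-q[1]/-q[2])
a=cv2.imread('pics/w3.png');b=cv2.imread('pics/s3.png')
cv2.imwrite('pics/m4.png',np.hstack([cv2.resize(a[140:400,190:420],(400,452)),cv2.resize(b[280:382,300:390],(400,452),interpolation=cv2.INTER_CUBIC)]))
```

```text
(543, -189, 78) [339.8 337. ] [183.  95.]
(543, -189, 95) [340.3 332.8] [183.8  88.1]
(535, -137, 95) [324.5 313.2] [157.4  55.4]
(535, -237, 95) [348.6 355.5] [197.7 125.8]
(535, -187, 95) [336.1 333.6] [176.9  89.4]
[ 536.8 -134.1   95. ] [ 536.2 -137.1   60. ] [ 541.9 -184.9   95. ]
8 322.1566086038828 270.4829467288013
0 322.1263025526423 275.81198967081843
-11 322.0802141337192 283.9162181505149
```

View pics/m4.png

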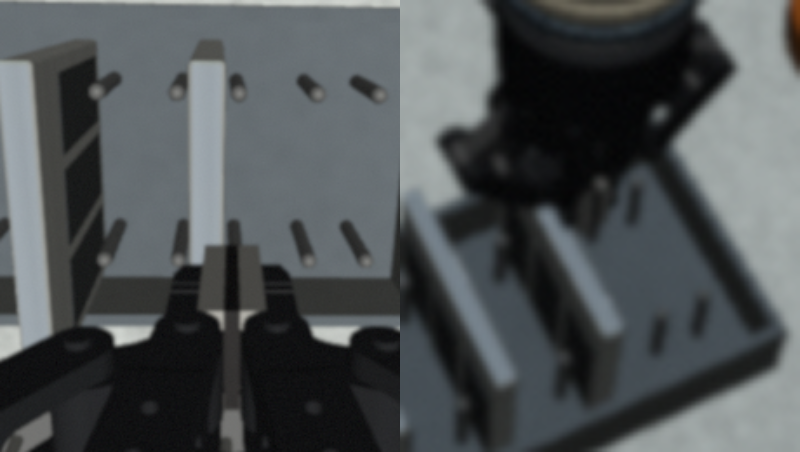

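```bash
python3 -m pendant '[{"hand":1,"x":0,"y":0,"z":0.02,"wx":0,"wy":0,"wz":0},{"hand":0.1,"x":-0.007,"y":0,"z":0.02,"wx":-0.012,"wy":0.021,"wz":0},{"hand":0.1,"x":0,"y":0,"z":0,"wx":0,"wy":0,"wz":0},{"hand":0.1,"x":0,"y":0,"z":0,"wx":0,"wy":0,"wz":0},{"hand":0.1,"x":0,"y":0,"z":0,"wx":0,"wy":0,"wz":0},{"hand":0.1,"x":0,"y":0,"z":0,"wx":0,"wy":0,"wz":0}]'; python3 -c "
from h import *
print(robot.state()['position'],robot.state()['eef_rot']);snap('wrist','w4.png')"
```

```text
time_s: 3.8
position: [534.8, -188.6, 122.4]
eef_rot: [[-0.004, 1.0, 0.003], [-0.021, 0.003, -1.0], [-1.0, -0.004, 0.021]]
force: [0.1, -1.0, -0.4]
width: 38.5
[ 534.81496651 -188.62501531  122.42224675] [[-0.00441797  0.99998649  0.00274028]
 [-0.02128925  0.00264563 -0.99976986]
 [-0.9997636  -0.00447529  0.02127727]]
```

View pics/w4.png

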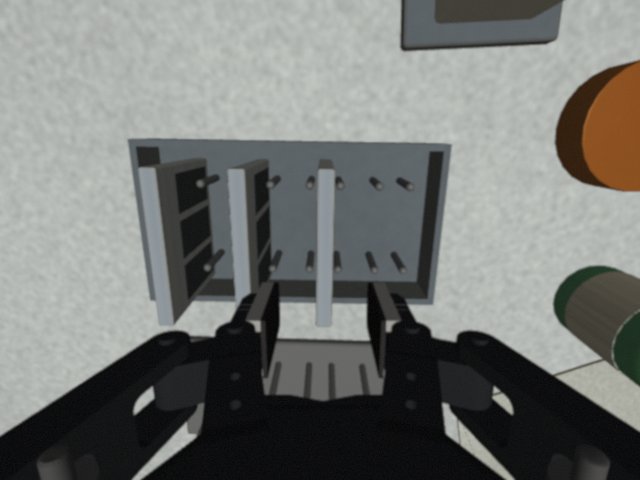

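```bash
python3 -m pendant '[{"hand":0.1,"x":0,"y":0,"z":-0.02,"wx":0.021,"wy":-0.004,"wz":0},{"hand":0.1,"x":0,"y":0,"z":-0.02,"wx":0,"wy":0,"wz":0},{"hand":0.1,"x":0,"y":0,"z":0,"wx":0,"wy":0,"wz":0}]';python3 -m pendant '[{"hand":0.1,"x":0,"y":0,"z":-0.01,"wx":0,"wy":0,"wz":0},{"hand":0.1,"x":0,"y":0,"z":0,"wx":0,"wy":0,"wz":0}]';python3 -m pendant '[{"hand":0.5,"x":0,"y":0,"z":0,"wx":0,"wy":0,"wz":0},{"hand":0.5,"x":0,"y":0,"z":0,"wx":0,"wy":0,"wz":0}]'
```

```text
time_s: 4.15
position: [534.4, -188.4, 79.9]
eef_rot: [[-0.001, 1.0, 0.003], [0.001, 0.003, -1.0], [-1.0, -0.001, -0.001]]
force: [-1.7, -0.2, -0.3]
width: 38.3
time_s: 4.35
position: [534.2, -188.4, 69.2]
eef_rot: [[-0.002, 1.0, 0.002], [0.002, 0.002, -1.0], [-1.0, -0.002, -0.002]]
force: [0.3, 0.3, -0.3]
width: 38.2
time_s: 4.55
position: [534.8, -188.5, 70.4]
eef_rot: [[-0.001, 1.0, 0.003], [0.001, 0.003, -1.0], [-1.0, -0.001, -0.001]]
force: [-0.4, -0.1, 0.2]
width: 21.4
```

```bash
python3 -m pendant '[{"hand":0.7,"x":0,"y":0,"z":0,"wx":0,"wy":0,"wz":0},{"hand":0.7,"x":0,"y":0,"z":0,"wx":0,"wy":0,"wz":0},{"hand":0.8,"x":0,"y":0,"z":0,"wx":0,"wy":0,"wz":0},{"hand":0.8,"x":0,"y":0,"z":0,"wx":0,"wy":0,"wz":0}]' 25;python3 -m pendant '[{"hand":0.9,"x":0,"y":0,"z":0,"wx":0,"wy":0,"wz":0},{"hand":0.9,"x":0,"y":0,"z":0,"wx":0,"wy":0,"wz":0}]'; python3 -m pendant '[{"hand":1,"x":0,"y":0,"z":0,"wx":0,"wy":0,"wz":0},{"hand":1,"x":0,"y":0,"z":0,"wx":0,"wy":0,"wz":0}]'
```

```text
time_s: 4.95
position: [535.8, -188.8, 72.6]
eef_rot: [[0.003, 1.0, 0.003], [-0.0, 0.003, -1.0], [-1.0, 0.003, 0.0]]
force: [-0.1, 0.6, -1.3]
width: 8.5
time_s: 5.15
position: [535.9, -188.9, 72.8]
eef_rot: [[0.003, 1.0, 0.003], [-0.001, 0.003, -1.0], [-1.0, 0.003, 0.001]]
force: [0.4, -0.7, 0.7]
width: 4.3
time_s: 5.35
position: [535.8, -188.8, 72.7]
eef_rot: [[0.003, 1.0, 0.003], [-0.0, 0.003, -1.0], [-1.0, 0.003, 0.001]]
force: [0.7, -0.6, -0.0]
width: -0.2
```

The jaw-tip spacing in the wrist image gives a depth of about 143 mm, where 191 mm was expected. The side view also puts the tips well above the tray. So the fingertips appear to sit about 45 mm higher than I computed from the reported TCP. Going lower is safe under either reading: the pins are clear of the pads and the gripper body stays above the tray.

```bash
python3 -m pendant '[{"hand":0.1,"x":0,"y":0,"z":0.001,"wx":0,"wy":0,"wz":0},{"hand":0.1,"x":-0.001,"y":0,"z":0.001,"wx":0,"wy":-0.003,"wz":0},{"hand":0.1,"x":0,"y":0,"z":0,"wx":0,"wy":0,"wz":0},{"hand":0.1,"x":0,"y":0,"z":-0.01,"wx":0,"wy":0,"wz":0},{"hand":0.1,"x":0,"y":0,"z":-0.01,"wx":0,"wy":0,"wz":0},{"hand":0.1,"x":0,"y":0,"z":-0.01,"wx":0,"wy":0,"wz":0},{"hand":0.1,"x":0,"y":0,"z":0,"wx":0,"wy":0,"wz":0}]'; python3 -m pendant '[{"hand":0.7,"x":0,"y":0,"z":0,"wx":0,"wy":0,"wz":0},{"hand":0.7,"x":0,"y":0,"z":0,"wx":0,"wy":0,"wz":0},{"hand":0.7,"x":0,"y":0,"z":0,"wx":0,"wy":0,"wz":0},{"hand":0.9,"x":0,"y":0,"z":0,"wx":0,"wy":0,"wz":0},{"hand":0.9,"x":0,"y":0,"z":0,"wx":0,"wy":0,"wz":0}]' 30
```

```text
time_s: 6.05
position: [534.1, -188.6, 41.4]
eef_rot: [[0.005, 1.0, 0.003], [0.0, 0.003, -1.0], [-1.0, 0.005, -0.0]]
force: [-0.3, 0.7, -0.3]
width: 38.2
time_s: 6.55
position: [534.0, -188.6, 41.0]
eef_rot: [[0.004, 1.0, 0.003], [0.0, 0.003, -1.0], [-1.0, 0.004, -0.0]]
force: [0.6, 0.1, -0.9]
width: 9.2
```

It gripped at 9.2 mm. The usable fingertips are therefore about 40 mm above the reported TCP. Now I'll lift and carry.

```bash
python3 -m pendant '[{"hand":1,"x":0,"y":0,"z":0,"wx":0,"wy":0,"wz":0},{"hand":1,"x":0,"y":0,"z":0,"wx":0,"wy":0,"wz":0},{"hand":1,"x":0,"y":0,"z":0.01,"wx":0,"wy":0,"wz":0},{"hand":1,"x":0,"y":0,"z":0.02,"wx":0,"wy":0,"wz":0},{"hand":1,"x":0,"y":0,"z":0.03,"wx":0,"wy":0,"wz":0},{"hand":1,"x":0,"y":0,"z":0.03,"wx":0,"wy":0,"wz":0},{"hand":1,"x":0,"y":0,"z":0.02,"wx":0,"wy":0,"wz":0},{"hand":1,"x":0,"y":-0.02,"z":0,"wx":0,"wy":0,"wz":0},{"hand":1,"x":0,"y":-0.035,"z":0,"wx":0,"wy":0,"wz":-0.016},{"hand":1,"x":0,"y":-0.035,"z":0,"wx":0,"wy":0,"wz":-0.017},{"hand":1,"x":0,"y":-0.035,"z":0,"wx":0,"wy":0,"wz":0},{"hand":1,"x":0,"y":-0.03,"z":0,"wx":0,"wy":0,"wz":0},{"hand":1,"x":0,"y":-0.01,"z":0,"wx":0,"wy":0,"wz":0},{"hand":1,"x":0,"y":0,"z":0,"wx":0,"wy":0,"wz":0},{"hand":1,"x":0,"y":0,"z":0,"wx":0,"wy":0,"wz":0}]' 50
```

```text
time_s: 8.05
position: [534.1, -357.7, 166.7]
eef_rot: [[0.013, 1.0, -0.028], [-0.004, -0.028, -1.0], [-1.0, 0.013, 0.003]]
force: [0.0, 0.2, -0.7]
width: 8.9
```

```bash
python3 -m pendant '[{"hand":1,"x":-0.0035,"y":-0.0015,"z":-0.02,"wx":0.004,"wy":0.013,"wz":0},{"hand":1,"x":0,"y":0,"z":-0.025,"wx":0,"wy":0,"wz":0},{"hand":1,"x":0,"y":0,"z":-0.01,"wx":0,"wy":0,"wz":0},{"hand":1,"x":0,"y":0,"z":0,"wx":0,"wy":0,"wz":0},{"hand":1,"x":0,"y":0,"z":0,"wx":0,"wy":0,"wz":0}]'; python3 -c "
from h import *
print(robot.state()['position'],robot.state()['eef_rot'],robot.state()['joints']);snap('wrist','w5.png')"
```

```text
time_s: 8.55
position: [530.6, -353.7, 107.8]
eef_rot: [[-0.002, 1.0, -0.022], [0.003, -0.022, -1.0], [-1.0, -0.002, -0.003]]
force: [0.0, 0.1, -1.1]
width: 8.9
[ 530.62937909 -353.65644648  107.75891817] [[-0.0024069   0.99975117 -0.02217668]
 [ 0.0028064  -0.0221699  -0.99975028]
 [-0.99999317 -0.00246853 -0.00275234]] [-6.41689212e-01  1.97267886e-01  1.28088538e+00  8.11275564e-04
  1.66704726e+00 -6.19437522e-01]
```

View pics/w5.png

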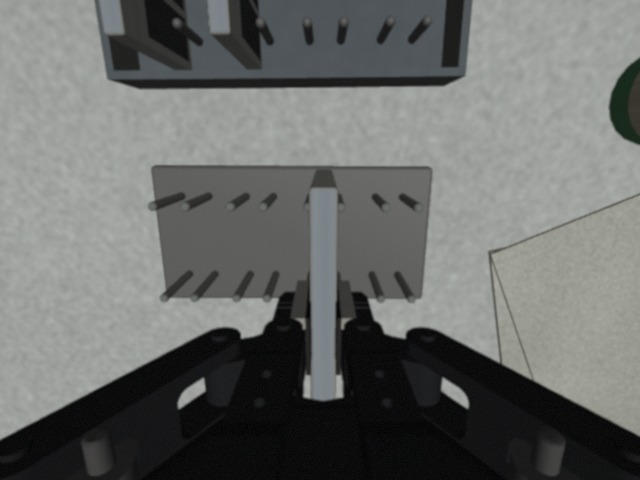

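The tray sits centred over slot +25: slot middle at u≈324, tray at u≈323. I'll insert it.

```bash
python3 -m pendant '[{"hand":1,"x":0.0005,"y":-0.005,"z":-0.01,"wx":0,"wy":0,"wz":-0.008},{"hand":1,"x":0,"y":0,"z":-0.015,"wx":0,"wy":0,"wz":0},{"hand":1,"x":0,"y":0,"z":-0.015,"wx":0,"wy":0,"wz":0},{"hand":1,"x":0,"y":0,"z":-0.008,"wx":0,"wy":0,"wz":0},{"hand":1,"x":0,"y":0,"z":0,"wx":0,"wy":0,"wz":0}]'
```

```text
time_s: 9.1
position: [531.5, -359.6, 57.5]
eef_rot: [[-0.001, 1.0, -0.031], [0.001, -0.031, -1.0], [-1.0, -0.001, -0.001]]
force: [0.8, -0.5, -0.8]
width: 9.0
```

```bash
python3 -m pendant '[{"hand":1,"x":0,"y":0,"z":-0.005,"wx":0,"wy":0,"wz":0},{"hand":1,"x":0,"y":0,"z":-0.005,"wx":0,"wy":0,"wz":0},{"hand":1,"x":0,"y":0,"z":-0.001,"wx":0,"wy":0,"wz":0}]'; python3 -m pendant '[{"hand":0.6,"x":0,"y":0,"z":0,"wx":0,"wy":0,"wz":0},{"hand":0.3,"x":0,"y":0,"z":0,"wx":0,"wy":0,"wz":0},{"hand":0.1,"x":0,"y":0,"z":0,"wx":0,"wy":0,"wz":0},{"hand":0.1,"x":0,"y":0,"z":0,"wx":0,"wy":0,"wz":0},{"hand":0.1,"x":0,"y":0,"z":0,"wx":0,"wy":0,"wz":0},{"hand":0.1,"x":0,"y":0,"z":0.02,"wx":0,"wy":0,"wz":0},{"hand":0.1,"x":0,"y":0,"z":0.03,"wx":0,"wy":0,"wz":0},{"hand":0.1,"x":0,"y":0,"z":0.02,"wx":0,"wy":0,"wz":0},{"hand":0.1,"x":0,"y":0,"z":0,"wx":0,"wy":0,"wz":0}]'
```

```text
time_s: 9.4
position: [531.7, -359.6, 45.7]
eef_rot: [[-0.0, 1.0, -0.031], [0.001, -0.031, -1.0], [-1.0, -0.0, -0.001]]
force: [-0.7, 2.0, 2.1]
width: 8.9
time_s: 10.3
position: [532.0, -359.7, 119.4]
eef_rot: [[0.002, 1.0, -0.031], [-0.0, -0.031, -1.0], [-1.0, 0.002, 0.0]]
force: [0.7, -0.0, 0.8]
width: 38.6
```

```bash
python3 -m pendant '[{"hand":0.1,"x":-0.01,"y":0.034,"z":0,"wx":0,"wy":0.002,"wz":0.031},{"hand":0.1,"x":-0.01,"y":0.034,"z":0,"wx":0,"wy":0,"wz":0},{"hand":0.1,"x":-0.01,"y":0.034,"z":0,"wx":0,"wy":0,"wz":0},{"hand":0.1,"x":-0.01,"y":0.034,"z":0,"wx":0,"wy":0,"wz":0},{"hand":0.1,"x":-0.008,"y":0.025,"z":0,"wx":0,"wy":0,"wz":0},{"hand":0.1,"x":0,"y":0,"z":0,"wx":0,"wy":0,"wz":0},{"hand":0.1,"x":0,"y":0,"z":0,"wx":0,"wy":0,"wz":0}]'
```

```text
time_s: 11.0
position: [480.1, -193.6, 110.8]
eef_rot: [[-0.006, 1.0, -0.0], [0.003, -0.0, -1.0], [-1.0, -0.006, -0.003]]
force: [-0.0, 0.1, 0.4]
width: 38.2
```

```bash
python3 -c "
from h import *
a=snap('wrist','w6.png')
g=cv2.cvtColor(a,cv2.COLOR_RGB2GRAY).astype(int)
print(g[200,100:420:4]);print(g[260,230:420:4])"
```

```text
[189 189 190 187 186 191 191 187 182 183 191 188 184 187 190 186 184 184
 179 187 186 185 189 189 187 184 180  98  89  40  39  39  97 129 153 149
 150 148  64  62  30  22  23  61 102 101 102 101 101 100 101 103 102 101
 100  99 119 154 150 148 145 100 101 100 100  99  99  99  99  99  97  97
  99  98 100 100  99  99  96  99]
[ 70 101 153 150 149 149  67  63  63  23  21  49  44  43  99  99 100  99
  99  99  98  40  51  96 152 151 149 151  43  52  99  99 102 100  97  99
  78  38  68  98 100  97 100  55  38  72 100  98]
```

```bash
python3 -m pendant '[{"hand":0.1,"x":0.0045,"y":0.005,"z":0,"wx":-0.003,"wy":-0.006,"wz":0},{"hand":0.1,"x":0,"y":0,"z":-0.02,"wx":0,"wy":0,"wz":0},{"hand":0.1,"x":0,"y":0,"z":-0.02,"wx":0,"wy":0,"wz":0},{"hand":0.1,"x":0,"y":0,"z":-0.015,"wx":0,"wy":0,"wz":0},{"hand":0.1,"x":0,"y":0,"z":-0.005,"wx":0,"wy":0,"wz":0},{"hand":0.1,"x":0,"y":0,"z":0,"wx":0,"wy":0,"wz":0}]'; python3 -c "
from h import *
print(at('wrist',320,120,95)) if 0 else None"
```

```text
time_s: 11.65
position: [486.8, -192.1, 47.6]
eef_rot: [[0.001, 1.0, -0.006], [-0.001, -0.006, -1.0], [-1.0, 0.001, 0.001]]
force: [-0.3, 1.2, 0.6]
width: 38.2
```

```bash
python3 -m pendant '[{"hand":0.1,"x":-0.002,"y":0.003,"z":-0.005,"wx":0,"wy":0,"wz":0.004},{"hand":0.1,"x":0,"y":0,"z":-0.001,"wx":0,"wy":0,"wz":0},{"hand":0.7,"x":0,"y":0,"z":0,"wx":0,"wy":0,"wz":0},{"hand":0.7,"x":0,"y":0,"z":0,"wx":0,"wy":0,"wz":0},{"hand":0.7,"x":0,"y":0,"z":0,"wx":0,"wy":0,"wz":0},{"hand":1,"x":0,"y":0,"z":0,"wx":0,"wy":0,"wz":0},{"hand":1,"x":0,"y":0,"z":0,"wx":0,"wy":0,"wz":0},{"hand":1,"x":0,"y":0,"z":0,"wx":0,"wy":0,"wz":0}]'
```

```text
time_s: 12.45
position: [486.2, -189.7, 44.2]
eef_rot: [[0.006, 1.0, -0.002], [-0.003, -0.002, -1.0], [-1.0, 0.006, 0.003]]
force: [0.6, 0.3, -0.7]
width: 8.8
```

```bash
python3 -m pendant '[{"hand":1,"x":0,"y":0,"z":0.01,"wx":0,"wy":0,"wz":0},{"hand":1,"x":0,"y":0,"z":0.02,"wx":0,"wy":0,"wz":0},{"hand":1,"x":0,"y":0,"z":0.03,"wx":0,"wy":0,"wz":0},{"hand":1,"x":0,"y":0,"z":0.03,"wx":0,"wy":0,"wz":0},{"hand":1,"x":0,"y":0,"z":0.02,"wx":0,"wy":0,"wz":0},{"hand":1,"x":-0.001,"y":-0.02,"z":0,"wx":0,"wy":0.006,"wz":0},{"hand":1,"x":-0.001,"y":-0.035,"z":0,"wx":0,"wy":0,"wz":-0.016},{"hand":1,"x":-0.001,"y":-0.035,"z":0,"wx":0,"wy":0,"wz":-0.015},{"hand":1,"x":-0.001,"y":-0.035,"z":0,"wx":0,"wy":0,"wz":0},{"hand":1,"x":-0.001,"y":-0.03,"z":0,"wx":0,"wy":0,"wz":0},{"hand":1,"x":0,"y":-0.009,"z":0,"wx":0,"wy":0,"wz":0},{"hand":1,"x":0,"y":0,"z":0,"wx":0,"wy":0,"wz":0},{"hand":1,"x":0,"y":0,"z":0,"wx":0,"wy":0,"wz":0}]'
```

```text
time_s: 13.75
position: [479.9, -357.8, 166.8]
eef_rot: [[0.003, 1.0, -0.031], [-0.004, -0.031, -1.0], [-1.0, 0.003, 0.004]]
force: [-0.3, 0.3, -1.6]
width: 9.1
```

```bash
python3 -m pendant '[{"hand":1,"x":0.001,"y":0,"z":-0.02,"wx":0.004,"wy":0.003,"wz":0},{"hand":1,"x":0,"y":0,"z":-0.025,"wx":0,"wy":0,"wz":0},{"hand":1,"x":0,"y":0,"z":-0.01,"wx":0,"wy":0,"wz":0},{"hand":1,"x":0,"y":0,"z":0,"wx":0,"wy":0,"wz":0},{"hand":1,"x":0,"y":0,"z":0,"wx":0,"wy":0,"wz":0}]'
```

```text
time_s: 14.25
position: [481.8, -352.3, 107.8]
eef_rot: [[-0.0, 1.0, -0.026], [0.002, -0.026, -1.0], [-1.0, -0.0, -0.002]]
force: [0.7, -0.8, -1.1]
width: 9.3
```

```bash
python3 -c "
from h import *
a=snap('wrist','w7.png')
g=cv2.cvtColor(a,cv2.COLOR_RGB2GRAY).astype(int)
for v in (203,206,260):print(v,[(u,int(g[v,u])) for u in range(180,460) if abs(g[v,u]-g[v,u-2])>18])"
```

```text
203 [(217, 118), (218, 97), (219, 98), (231, 60), (241, 72), (242, 83), (243, 95), (264, 57), (270, 72), (271, 88), (272, 97), (302, 82), (303, 74), (310, 109), (311, 126), (312, 131), (337, 101), (338, 83), (339, 82), (343, 98), (374, 63), (375, 48), (376, 40), (381, 65), (382, 76), (386, 61), (387, 39), (388, 23), (389, 11), (400, 43), (410, 85), (411, 111), (412, 126), (413, 132), (430, 104), (443, 61), (444, 51), (445, 41)]
206 [(217, 121), (218, 95), (219, 94), (232, 70), (233, 51), (234, 46), (237, 75), (238, 88), (239, 95), (264, 86), (265, 68), (266, 56), (268, 85), (269, 95), (311, 124), (312, 133), (337, 108), (376, 79), (377, 60), (378, 54), (380, 84), (381, 99), (382, 106), (387, 84), (388, 54), (389, 28), (390, 18), (399, 37), (400, 47), (410, 92), (411, 116), (412, 128), (429, 109), (430, 101), (449, 63), (457, 65), (458, 82), (459, 94)]
260 [(221, 127), (222, 98), (223, 92), (311, 118), (312, 129), (336, 106), (337, 95), (379, 65), (380, 46), (381, 43), (396, 40), (406, 87), (407, 112), (408, 127), (409, 133), (425, 102), (426, 98)]
```

```bash
python3 -c "
from h import *
for u,v,z in((235.5,206,60),(267,206,60),(421,203,100),(417,260,100),(324,206,90),(379,206,60)):print(u,at('wrist',u,v,z))
a=cv2.imread('pics/w7.png');cv2.imwrite('pics/c7.png',cv2.resize(a[150:330,180:460],(800,514),interpolation=cv2.INTER_CUBIC))"
```

```text
235.5 [ 427.40001973 -322.18630224   60.        ]
267 [ 447.42831681 -322.67437084   60.        ]
421 [ 534.13122086 -316.38358462  100.        ]
417 [ 533.50214378 -347.54969955  100.        ]
324 [ 483.73425072 -318.41640738   90.        ]
379 [ 518.69068643 -324.43534538   60.        ]
```

View pics/c7.png

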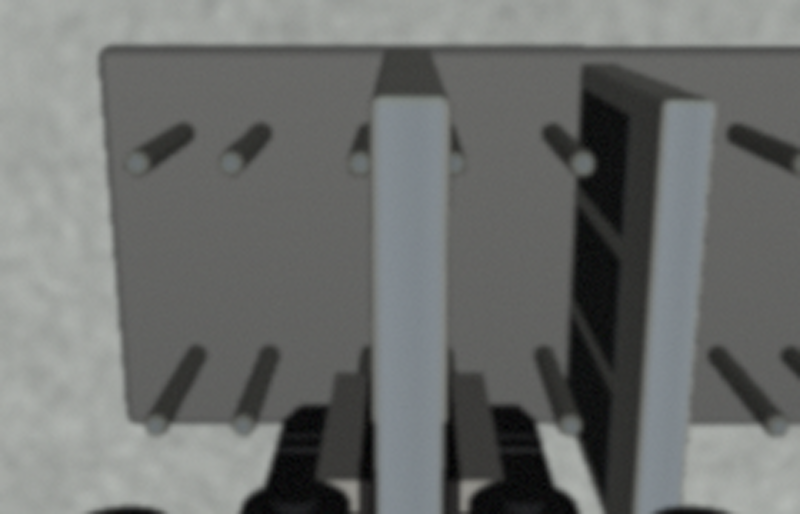

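The tray is within about 1 mm of the middle of slot −25 (pin tops at 358 and 457, tray at 411 in the crop), and the first tray stands in its slot. Inserting.

```bash
python3 -m pendant '[{"hand":1,"x":-0.001,"y":-0.006,"z":-0.01,"wx":0,"wy":0,"wz":-0.005},{"hand":1,"x":0,"y":0,"z":-0.015,"wx":0,"wy":0,"wz":0},{"hand":1,"x":0,"y":0,"z":-0.015,"wx":0,"wy":0,"wz":0},{"hand":1,"x":0,"y":0,"z":-0.008,"wx":0,"wy":0,"wz":0},{"hand":1,"x":0,"y":0,"z":0,"wx":0,"wy":0,"wz":0}]'
```

```text
time_s: 14.8
position: [481.2, -359.4, 57.4]
eef_rot: [[0.002, 1.0, -0.031], [0.0, -0.031, -1.0], [-1.0, 0.002, -0.0]]
force: [-0.4, -0.5, -1.3]
width: 8.9
```

```bash
python3 -m pendant '[{"hand":1,"x":0,"y":0,"z":-0.004,"wx":0,"wy":0,"wz":0},{"hand":1,"x":0,"y":0,"z":-0.004,"wx":0,"wy":0,"wz":0}]'; python3 -m pendant '[{"hand":0.6,"x":0,"y":0,"z":0,"wx":0,"wy":0,"wz":0},{"hand":0.3,"x":0,"y":0,"z":0,"wx":0,"wy":0,"wz":0},{"hand":0.1,"x":0,"y":0,"z":0,"wx":0,"wy":0,"wz":0},{"hand":0.1,"x":0,"y":0,"z":0,"wx":0,"wy":0,"wz":0},{"hand":0.1,"x":0,"y":0,"z":0,"wx":0,"wy":0,"wz":0},{"hand":0.1,"x":0,"y":0,"z":0.02,"wx":0,"wy":0,"wz":0},{"hand":0.1,"x":0,"y":0,"z":0.03,"wx":0,"wy":0,"wz":0},{"hand":0.1,"x":0,"y":0,"z":0.02,"wx":0,"wy":0,"wz":0},{"hand":0.1,"x":-0.01,"y":0.034,"z":0,"wx":0,"wy":0.002,"wz":0.031},{"hand":0.1,"x":-0.01,"y":0.034,"z":0,"wx":0,"wy":0,"wz":0},{"hand":0.1,"x":-0.01,"y":0.034,"z":0,"wx":0,"wy":0,"wz":0},{"hand":0.1,"x":-0.008,"y":0.034,"z":0,"wx":0,"wy":0,"wz":0},{"hand":0.1,"x":-0.007,"y":0.029,"z":0,"wx":0,"wy":0,"wz":0},{"hand":0.1,"x":0,"y":0,"z":0,"wx":0,"wy":0,"wz":0},{"hand":0.1,"x":0,"y":0,"z":0,"wx":0,"wy":0,"wz":0}]'
python3 -c "
from h import *
a=snap('wrist','w8.png')
g=cv2.cvtColor(a,cv2.COLOR_RGB2GRAY).astype(int)
for v in (200,230):
  b=[u for u in range(230,430) if g[v,u]>135 and g[v,u]<165];print(v,b, at('wrist',np.mean(b),v,95))"
```

```text
time_s: 15.0
position: [481.4, -359.5, 49.2]
eef_rot: [[0.002, 1.0, -0.031], [-0.0, -0.031, -1.0], [-1.0, 0.002, -0.0]]
force: [0.2, 0.3, 3.7]
width: 8.9
time_s: 16.5
position: [435.4, -190.8, 125.2]
eef_rot: [[0.007, 1.0, -0.0], [-0.004, -0.0, -1.0], [-1.0, 0.007, 0.004]]
force: [-1.0, -0.1, -0.3]
width: 38.8
200 [270, 316, 317, 318, 319, 320, 321, 322, 323, 324, 325, 326, 327, 328] [ 433.45152061 -155.74150306   95.        ]
230 [270, 271, 316, 317, 318, 319, 320, 321, 322, 323, 324, 325, 326, 327, 328] [ 431.50792812 -173.72832264   95.        ]
```

```bash
python3 -m pendant '[{"hand":0.1,"x":0,"y":0.002,"z":-0.02,"wx":0.004,"wy":0.007,"wz":0},{"hand":0.1,"x":0,"y":0,"z":-0.02,"wx":0,"wy":0,"wz":0},{"hand":0.1,"x":0,"y":0,"z":-0.02,"wx":0,"wy":0,"wz":0},{"hand":0.1,"x":0,"y":0,"z":-0.01,"wx":0,"wy":0,"wz":0},{"hand":0.1,"x":0,"y":0,"z":0,"wx":0,"wy":0,"wz":0}]'
```

```text
time_s: 17.05
position: [434.8, -192.0, 47.4]
eef_rot: [[-0.005, 1.0, -0.006], [0.002, -0.006, -1.0], [-1.0, -0.005, -0.002]]
force: [0.3, 0.7, -0.5]
width: 38.4
```

```bash
python3 -m pendant '[{"hand":0.1,"x":0,"y":0.003,"z":-0.005,"wx":0,"wy":-0.005,"wz":0.004},{"hand":0.1,"x":0,"y":0,"z":-0.001,"wx":0,"wy":0,"wz":0},{"hand":0.7,"x":0,"y":0,"z":0,"wx":0,"wy":0,"wz":0},{"hand":0.7,"x":0,"y":0,"z":0,"wx":0,"wy":0,"wz":0},{"hand":0.7,"x":0,"y":0,"z":0,"wx":0,"wy":0,"wz":0},{"hand":1,"x":0,"y":0,"z":0,"wx":0,"wy":0,"wz":0},{"hand":1,"x":0,"y":0,"z":0,"wx":0,"wy":0,"wz":0},{"hand":1,"x":0,"y":0,"z":0,"wx":0,"wy":0,"wz":0}]'; python3 -m pendant '[{"hand":1,"x":0,"y":0,"z":0.01,"wx":0,"wy":0,"wz":0},{"hand":1,"x":0,"y":0,"z":0.02,"wx":0,"wy":0,"wz":0},{"hand":1,"x":0,"y":0,"z":0.03,"wx":0,"wy":0,"wz":0},{"hand":1,"x":0,"y":0,"z":0.03,"wx":0,"wy":0,"wz":0},{"hand":1,"x":0,"y":0,"z":0.02,"wx":0,"wy":0,"wz":0},{"hand":1,"x":0,"y":-0.02,"z":0,"wx":0,"wy":0,"wz":0},{"hand":1,"x":-0.001,"y":-0.035,"z":0,"wx":0,"wy":0,"wz":-0.016},{"hand":1,"x":-0.001,"y":-0.035,"z":0,"wx":0,"wy":0,"wz":-0.015},{"hand":1,"x":-0.001,"y":-0.035,"z":0,"wx":0,"wy":0,"wz":0},{"hand":1,"x":0,"y":-0.03,"z":0,"wx":0,"wy":0,"wz":0},{"hand":1,"x":0,"y":-0.007,"z":0,"wx":0,"wy":0,"wz":0},{"hand":1,"x":0,"y":0,"z":0,"wx":0,"wy":0,"wz":0},{"hand":1,"x":0,"y":0,"z":0,"wx":0,"wy":0,"wz":0}]'
```

```text
time_s: 17.85
position: [436.1, -190.0, 43.2]
eef_rot: [[0.004, 1.0, -0.002], [0.0, -0.002, -1.0], [-1.0, 0.004, -0.0]]
force: [-0.2, -0.5, -1.0]
width: 8.7
time_s: 19.15
position: [431.8, -356.1, 166.0]
eef_rot: [[0.008, 0.999, -0.032], [-0.002, -0.031, -1.0], [-1.0, 0.008, 0.002]]
force: [-0.4, -0.1, -2.1]
width: 8.9
```

```bash
python3 -m pendant '[{"hand":1,"x":0,"y":0,"z":-0.02,"wx":0.002,"wy":0.008,"wz":0},{"hand":1,"x":0,"y":0,"z":-0.025,"wx":0,"wy":0,"wz":0},{"hand":1,"x":0,"y":0,"z":-0.01,"wx":0,"wy":0,"wz":0},{"hand":1,"x":0,"y":0,"z":0,"wx":0,"wy":0,"wz":0},{"hand":1,"x":0,"y":0,"z":0,"wx":0,"wy":0,"wz":0}]'
python3 -c "
from h import *
a=snap('wrist','w9.png')
g=cv2.cvtColor(a,cv2.COLOR_RGB2GRAY).astype(int)
for v in (203,206,230):print(v,[(u,int(g[v,u])) for u in range(270,400) if abs(g[v,u]-g[v,u-2])>18])"
```

```text
time_s: 19.65
position: [432.5, -351.0, 107.1]
eef_rot: [[-0.001, 1.0, -0.026], [0.002, -0.026, -1.0], [-1.0, -0.001, -0.002]]
force: [0.4, -0.4, -0.1]
width: 8.9
203 [(279, 136), (280, 105), (281, 96), (301, 87), (302, 75), (310, 112), (311, 129), (312, 136), (337, 105), (338, 81), (339, 76), (341, 96), (342, 109), (373, 72), (374, 53), (375, 41), (385, 58), (386, 39), (387, 25), (388, 14), (397, 41), (398, 48)]
206 [(279, 130), (280, 101), (281, 93), (311, 128), (312, 136), (337, 113), (338, 107), (375, 84), (376, 65), (377, 54), (379, 84), (380, 100), (381, 108), (386, 91), (387, 63), (388, 34), (389, 18), (390, 13), (397, 40), (398, 49)]
230 [(280, 129), (281, 98), (282, 92), (311, 128), (312, 135), (337, 107), (379, 62), (380, 33), (381, 18), (386, 34), (387, 42)]
```

```bash
python3 -m pendant '[{"hand":1,"x":-0.0015,"y":-0.006,"z":-0.01,"wx":0,"wy":0,"wz":-0.005},{"hand":1,"x":0,"y":0,"z":-0.015,"wx":0,"wy":0,"wz":0},{"hand":1,"x":0,"y":0,"z":-0.015,"wx":0,"wy":0,"wz":0},{"hand":1,"x":0,"y":0,"z":-0.008,"wx":0,"wy":0,"wz":0},{"hand":1,"x":0,"y":0,"z":0,"wx":0,"wy":0,"wz":0}]';python3 -m pendant '[{"hand":1,"x":0,"y":0,"z":-0.004,"wx":0,"wy":0,"wz":0},{"hand":1,"x":0,"y":0,"z":-0.004,"wx":0,"wy":0,"wz":0}]'
```

```text
time_s: 20.2
position: [431.3, -358.1, 56.6]
eef_rot: [[0.001, 0.999, -0.032], [-0.0, -0.032, -0.999], [-1.0, 0.001, 0.0]]
force: [-0.1, -0.1, -1.7]
width: 9.0
time_s: 20.4
position: [431.5, -358.2, 48.4]
eef_rot: [[0.001, 0.999, -0.032], [-0.001, -0.032, -0.999], [-1.0, 0.001, 0.0]]
force: [0.3, -0.1, -1.8]
width: 8.9
```

```bash
python3 -m pendant '[{"hand":1,"x":0,"y":0,"z":-0.001,"wx":0,"wy":0,"wz":0},{"hand":0.6,"x":0,"y":0,"z":0,"wx":0,"wy":0,"wz":0},{"hand":0.3,"x":0,"y":0,"z":0,"wx":0,"wy":0,"wz":0},{"hand":0.1,"x":0,"y":0,"z":0,"wx":0,"wy":0,"wz":0},{"hand":0.1,"x":0,"y":0,"z":0,"wx":0,"wy":0,"wz":0},{"hand":0.1,"x":0,"y":0,"z":0,"wx":0,"wy":0,"wz":0},{"hand":0.1,"x":0,"y":0,"z":0.02,"wx":0,"wy":0,"wz":0},{"hand":0.1,"x":0,"y":0,"z":0.04,"wx":0,"wy":0,"wz":0},{"hand":0.1,"x":0,"y":0,"z":0.045,"wx":0,"wy":0,"wz":0},{"hand":0.1,"x":0,"y":0.02,"z":0.04,"wx":0,"wy":0,"wz":0},{"hand":-0.2,"x":0,"y":0.04,"z":0.03,"wx":0,"wy":0,"wz":0.12},{"hand":-0.2,"x":0,"y":0.045,"z":0,"wx":0,"wy":0,"wz":0.14},{"hand":-0.2,"x":0,"y":0.045,"z":0,"wx":0,"wy":0,"wz":0.14},{"hand":-0.2,"x":0,"y":0.045,"z":0,"wx":0,"wy":0,"wz":0.14},{"hand":-0.2,"x":0,"y":0.045,"z":0,"wx":0,"wy":0,"wz":0.14},{"hand":-0.2,"x":0,"y":0.045,"z":0,"wx":0,"wy":0,"wz":0.14},{"hand":-0.2,"x":0,"y":0.045,"z":0,"wx":0,"wy":0,"wz":0.14},{"hand":-0.2,"x":0,"y":0.045,"z":0,"wx":0,"wy":0,"wz":0.14},{"hand":-0.2,"x":0,"y":0.04,"z":0,"wx":0,"wy":0,"wz":0.14}]'
```

```text
time_s: 22.3
position: [427.6, 68.0, 231.7]
eef_rot: [[0.01, 0.319, 0.948], [0.002, 0.948, -0.319], [-1.0, 0.005, 0.009]]
force: [0.7, 0.4, -0.6]
width: 51.1
```

```bash
python3 -m pendant '[{"hand":-0.2,"x":-0.012,"y":0.03,"z":0.01,"wx":0,"wy":0.009,"wz":0.09},{"hand":-0.2,"x":-0.012,"y":0.035,"z":0.01,"wx":0,"wy":0,"wz":0.09},{"hand":-0.2,"x":-0.012,"y":0.035,"z":0,"wx":0,"wy":0,"wz":0.09},{"hand":-0.2,"x":-0.01,"y":0.03,"z":0,"wx":0,"wy":0,"wz":0.05},{"hand":-0.2,"x":0,"y":0,"z":0,"wx":0,"wy":0,"wz":0},{"hand":-0.2,"x":0,"y":0,"z":0,"wx":0,"wy":0,"wz":0}]';python3 -c "
from h import *
s=robot.state();print(s['position'],s['eef_rot'],s['joints']);snap('wrist','w10.png')"
```

```text
time_s: 22.9
position: [377.7, 207.9, 252.9]
eef_rot: [[0.002, -0.022, 1.0], [0.004, 1.0, 0.022], [-1.0, 0.004, 0.002]]
force: [-0.2, 0.0, 0.2]
width: 51.3
[377.67386675 207.9312207  252.85267965] [[ 0.00164862 -0.02168719  0.99976345]
 [ 0.00421374  0.99975608  0.02168008]
 [-0.99998976  0.004177    0.0017396 ]] [ 0.42159726 -0.34644576  1.54081944  0.00340447  1.94398839 -1.16963816]
```

View pics/w10.png

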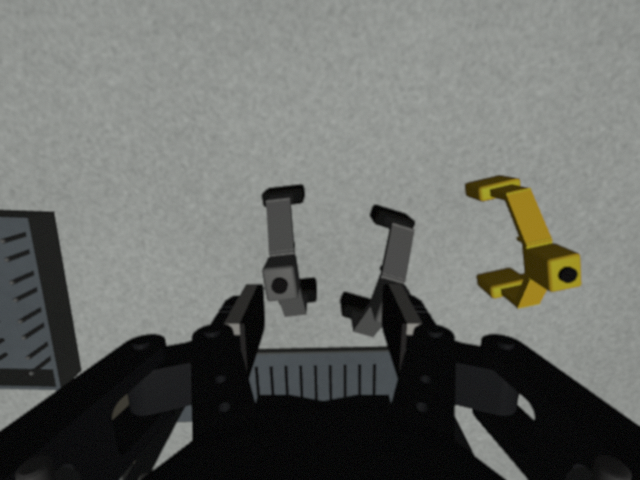

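Run:
```python
from h import *
np.set_printoptions(precision=1,suppress=True)
for z in(140,145,150):print('B crown',at('wrist',279,285,z))
a,b=at('wrist',304,191,12),at('wrist',316,289,12);d=b-a;print(a,b,np.degrees(np.arctan2(d[1],d[0])),np.linalg.norm(d))
print('B lower foot mid', at('wrist',284,196,12))
a,b=at('wrist',372,214,12),at('wrist',343,305,12);d=b-a;print('A',a,b,np.degrees(np.arctan2(d[1],d[0])),np.linalg.norm(d))
g=cv2.imread('pics/w10.png');cv2.imwrite('pics/c10.png',cv2.resize(g[160:350,230:430],(600,570),interpolation=cv2.INTER_CUBIC))
```

```text
B crown [431.4 170.9 140. ]
B crown [429.3 171.5 145. ]
B crown [427.2 172.1 150. ]
[365.6 186.2  12. ] [490.3 202.5  12. ] 7.417248465445489 125.742368261318
B lower foot mid [372.  162.6  12. ]
A [391.5 268.2  12. ] [511.9 237.8  12. ] -14.19096180496996 124.21643634499955
```

```bash
python3 -m pendant '[{"hand":-0.2,"x":0.017,"y":-0.012,"z":-0.02,"wx":-0.004,"wy":0.002,"wz":0.055},{"hand":-0.2,"x":0.017,"y":-0.012,"z":-0.035,"wx":0,"wy":0,"wz":0.055},{"hand":-0.2,"x":0.017,"y":-0.012,"z":-0.035,"wx":0,"wy":0,"wz":0},{"hand":-0.2,"x":0,"y":0,"z":-0.005,"wx":0,"wy":0,"wz":0},{"hand":-0.2,"x":0,"y":0,"z":0,"wx":0,"wy":0,"wz":0},{"hand":-0.2,"x":0,"y":0,"z":0,"wx":0,"wy":0,"wz":0}]'
```

```text
time_s: 23.55
position: [432.1, 164.9, 157.8]
eef_rot: [[0.004, -0.123, 0.992], [0.002, 0.992, 0.123], [-1.0, 0.001, 0.004]]
force: [-0.5, 0.0, 0.1]
width: 50.9
```

```bash
python3 -m pendant '[{"hand":-0.2,"x":-0.0035,"y":0.006,"z":0,"wx":-0.002,"wy":0.004,"wz":0.01},{"hand":-0.2,"x":0,"y":0,"z":-0.02,"wx":0,"wy":0,"wz":0},{"hand":-0.2,"x":0,"y":0,"z":-0.02,"wx":0,"wy":0,"wz":0},{"hand":-0.2,"x":0,"y":0,"z":0,"wx":0,"wy":0,"wz":0}]'; python3 -m pendant '[{"hand":-0.2,"x":0,"y":0,"z":-0.01,"wx":0,"wy":0,"wz":0},{"hand":-0.2,"x":0,"y":0,"z":-0.015,"wx":0,"wy":0,"wz":0},{"hand":-0.2,"x":0,"y":0,"z":-0.01,"wx":0,"wy":0,"wz":0},{"hand":-0.2,"x":0,"y":0,"z":0,"wx":0,"wy":0,"wz":0}]'
```

```text
time_s: 23.95
position: [429.8, 174.1, 124.8]
eef_rot: [[0.011, -0.136, 0.991], [0.004, 0.991, 0.136], [-1.0, 0.003, 0.011]]
force: [-0.7, 0.6, -0.2]
width: 51.5
time_s: 24.35
position: [430.7, 175.9, 91.7]
eef_rot: [[0.016, -0.138, 0.99], [0.007, 0.99, 0.138], [-1.0, 0.004, 0.017]]
force: [-0.8, 0.3, 0.2]
width: 51.4
```

```bash
python3 -m pendant '[{"hand":-0.2,"x":-0.002,"y":-0.0045,"z":-0.003,"wx":-0.007,"wy":0.016,"wz":0},{"hand":-0.2,"x":0,"y":0,"z":-0.01,"wx":0,"wy":0,"wz":0},{"hand":-0.2,"x":0,"y":0,"z":-0.003,"wx":0,"wy":0,"wz":0},{"hand":-0.2,"x":0,"y":0,"z":0,"wx":0,"wy":0,"wz":0}]';python3 -m pendant '[{"hand":0.2,"x":0,"y":0,"z":0,"wx":0,"wy":0,"wz":0},{"hand":0.2,"x":0,"y":0,"z":0,"wx":0,"wy":0,"wz":0},{"hand":0.6,"x":0,"y":0,"z":0,"wx":0,"wy":0,"wz":0},{"hand":0.6,"x":0,"y":0,"z":0,"wx":0,"wy":0,"wz":0},{"hand":0.6,"x":0,"y":0,"z":0,"wx":0,"wy":0,"wz":0}]' 50
```

```text
time_s: 24.75
position: [428.8, 170.9, 74.7]
eef_rot: [[-0.001, -0.138, 0.99], [-0.001, 0.99, 0.138], [-1.0, -0.001, -0.001]]
force: [0.1, 0.4, 0.3]
width: 51.0
time_s: 25.25
position: [429.0, 171.0, 75.1]
eef_rot: [[-0.0, -0.138, 0.99], [-0.001, 0.99, 0.138], [-1.0, -0.001, -0.0]]
force: [0.1, 0.0, -2.0]
width: 27.3
```

```bash
python3 -m pendant '[{"hand":1,"x":0,"y":0,"z":0,"wx":0,"wy":0,"wz":0},{"hand":1,"x":0,"y":0,"z":0,"wx":0,"wy":0,"wz":0},{"hand":1,"x":0,"y":0,"z":0.01,"wx":0,"wy":0,"wz":0},{"hand":1,"x":0,"y":0,"z":0.02,"wx":0,"wy":0,"wz":0},{"hand":1,"x":0,"y":0,"z":0.03,"wx":0,"wy":0,"wz":0},{"hand":1,"x":0,"y":0,"z":0.03,"wx":0,"wy":0,"wz":0},{"hand":1,"x":0,"y":0,"z":0.03,"wx":0,"wy":0,"wz":0},{"hand":1,"x":0,"y":0,"z":0.03,"wx":0,"wy":0,"wz":0},{"hand":1,"x":0,"y":0,"z":0.02,"wx":0,"wy":0,"wz":0},{"hand":1,"x":0,"y":0,"z":0,"wx":0,"wy":0,"wz":0},{"hand":1,"x":0,"y":0,"z":0,"wx":0,"wy":0,"wz":0}]' 60
```

```text
time_s: 26.35
position: [426.6, 170.2, 255.2]
eef_rot: [[0.0, -0.138, 0.99], [-0.001, 0.99, 0.138], [-1.0, -0.001, 0.0]]
force: [0.2, 0.3, -1.9]
width: 27.4
```

```bash
python3 -m pendant '[{"hand":1,"x":0.02,"y":-0.005,"z":0.001,"wx":0,"wy":0,"wz":-0.03},{"hand":1,"x":0.03,"y":-0.007,"z":0.001,"wx":0,"wy":0,"wz":-0.03},{"hand":1,"x":0.03,"y":-0.007,"z":0.001,"wx":0,"wy":0,"wz":-0.03},{"hand":1,"x":0.03,"y":-0.007,"z":0.001,"wx":0,"wy":0,"wz":-0.01},{"hand":1,"x":0.03,"y":-0.007,"z":0.001,"wx":0,"wy":0,"wz":0},{"hand":1,"x":0.03,"y":-0.007,"z":0,"wx":0,"wy":0,"wz":0},{"hand":1,"x":0.02,"y":-0.005,"z":0,"wx":0,"wy":0,"wz":0},{"hand":1,"x":0,"y":0,"z":0,"wx":0,"wy":0,"wz":0},{"hand":1,"x":0,"y":0,"z":0,"wx":0,"wy":0,"wz":0}]'
```

```text
time_s: 27.25
position: [619.3, 122.6, 244.0]
eef_rot: [[-0.021, -0.036, 0.999], [-0.004, 0.999, 0.036], [-1.0, -0.003, -0.021]]
force: [-1.4, 0.6, -1.5]
width: 27.2
```

```bash
python3 -m pendant '[{"hand":1,"x":0.009,"y":0,"z":0.001,"wx":0.004,"wy":-0.011,"wz":0},{"hand":1,"x":0.008,"y":0,"z":0.001,"wx":0,"wy":-0.01,"wz":0},{"hand":1,"x":0,"y":0,"z":0,"wx":0,"wy":0,"wz":0},{"hand":1,"x":0,"y":0,"z":0,"wx":0,"wy":0,"wz":0}]'; python3 -c "
from h import *
a=snap('side','s11.png');b=snap('wrist','w11.png')
q=proj('side',(637,123,158));print(q)
cv2.imwrite('pics/m11.png',np.hstack([cv2.resize(a[100:320,220:420],(400,440)),cv2.resize(b,(400,440))])[:,:,::-1])"
```

```text
time_s: 27.65
position: [635.5, 123.7, 245.8]
eef_rot: [[0.0, -0.038, 0.999], [0.001, 0.999, 0.038], [-1.0, 0.001, 0.0]]
force: [0.3, 0.1, -0.5]
width: 27.5
[313.60224055 193.28008291]
```

View pics/m11.png

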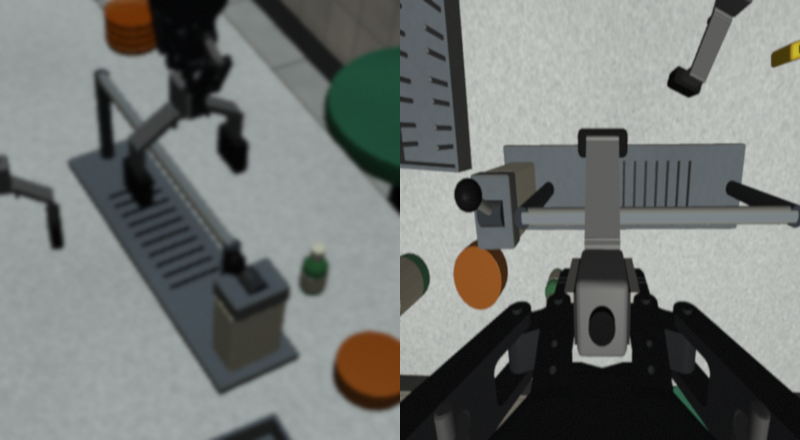

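The frame straddles the bar with one leg on each side and is square to it. I'll check the bar's x from this wrist view.

```bash
python3 -c "
from h import *
for u,v in((525,215),(700,214),(790,215)):print(at('wrist',(u-400)*1.6,v*480/440,158))
b=cv2.imread('pics/w11.png').mean(2).astype(int)
for u in(260,450): print(u,[(v,b[v,u]) for v in range(215,262,2)])"
python3 -m pendant '[{"hand":1,"x":0.001,"y":0,"z":-0.02,"wx":0,"wy":0,"wz":0},{"hand":1,"x":0,"y":0,"z":-0.025,"wx":0,"wy":0,"wz":0},{"hand":1,"x":0,"y":0,"z":-0.02,"wx":0,"wy":0,"wz":0},{"hand":1,"x":0,"y":0,"z":-0.005,"wx":0,"wy":0,"wz":0},{"hand":1,"x":0,"y":0,"z":0,"wx":0,"wy":0,"wz":0}]'
```

```text
[639.60617032  29.41745312 158.        ]
[630.57156038 244.17995346 158.        ]
[627.27991723 353.92547751 158.        ]
260 [(215, np.int64(102)), (217, np.int64(104)), (219, np.int64(103)), (221, np.int64(103)), (223, np.int64(102)), (225, np.int64(88)), (227, np.int64(76)), (229, np.int64(100)), (231, np.int64(118)), (233, np.int64(127)), (235, np.int64(128)), (237, np.int64(129)), (239, np.int64(129)), (241, np.int64(129)), (243, np.int64(126)), (245, np.int64(110)), (247, np.int64(102)), (249, np.int64(111)), (251, np.int64(169)), (253, np.int64(186)), (255, np.int64(186)), (257, np.int64(185)), (259, np.int64(182)), (261, np.int64(177))]
450 [(215, np.int64(102)), (217, np.int64(99)), (219, np.int64(101)), (221, np.int64(100)), (223, np.int64(101)), (225, np.int64(79)), (227, np.int64(86)), (229, np.int64(110)), (231, np.int64(123)), (233, np.int64(129)), (235, np.int64(129)), (237, np.int64(129)), (239, np.int64(129)), (241, np.int64(128)), (243, np.int64(121)), (245, np.int64(105)), (247, np.int64(102)), (249, np.int64(131)), (251, np.int64(183)), (253, np.int64(188)), (255, np.int64(187)), (257, np.int64(186)), (259, np.int64(185)), (261, np.int64(190))]
time_s: 28.25
position: [636.0, 124.3, 177.4]
eef_rot: [[0.006, -0.038, 0.999], [0.002, 0.999, 0.038], [-1.0, 0.002, 0.006]]
force: [0.5, 0.6, -1.2]
width: 27.4
```

```bash
python3 -m pendant '[{"hand":1,"x":0,"y":0,"z":-0.015,"wx":-0.002,"wy":0.006,"wz":0},{"hand":1,"x":0,"y":0,"z":-0.015,"wx":0,"wy":0,"wz":0},{"hand":1,"x":0,"y":0,"z":-0.005,"wx":0,"wy":0,"wz":0},{"hand":1,"x":0,"y":0,"z":0,"wx":0,"wy":0,"wz":0}]';python3 -m pendant '[{"hand":1,"x":0,"y":0,"z":-0.003,"wx":0,"wy":0,"wz":0},{"hand":1,"x":0,"y":0,"z":-0.002,"wx":0,"wy":0,"wz":0}]'
```

```text
time_s: 28.65
position: [636.8, 124.5, 142.4]
eef_rot: [[0.003, -0.039, 0.999], [0.0, 0.999, 0.039], [-1.0, 0.0, 0.003]]
force: [-0.4, -0.4, -1.7]
width: 27.4
time_s: 28.85
position: [637.1, 124.5, 137.8]
eef_rot: [[0.004, -0.038, 0.999], [0.0, 0.999, 0.038], [-1.0, 0.0, 0.004]]
force: [0.1, -0.0, -0.9]
width: 27.5
```

```bash
python3 -m pendant '[{"hand":1,"x":0,"y":0,"z":-0.003,"wx":0,"wy":0,"wz":0},{"hand":1,"x":0,"y":0,"z":-0.002,"wx":0,"wy":0,"wz":0}]';python3 -m pendant '[{"hand":1,"x":0,"y":0,"z":-0.002,"wx":0,"wy":0,"wz":0},{"hand":1,"x":0,"y":0,"z":0,"wx":0,"wy":0,"wz":0}]'
```

```text
time_s: 29.05
position: [637.5, 124.5, 133.2]
eef_rot: [[0.006, -0.038, 0.999], [0.001, 0.999, 0.038], [-1.0, 0.0, 0.006]]
force: [-0.3, 1.0, -2.3]
width: 27.6
time_s: 29.25
position: [637.8, 124.6, 132.2]
eef_rot: [[0.007, -0.038, 0.999], [0.001, 0.999, 0.038], [-1.0, 0.001, 0.007]]
force: [0.7, 0.7, -0.7]
width: 27.5
```

```bash
python3 -m pendant '[{"hand":0.3,"x":0,"y":0,"z":-0.001,"wx":0,"wy":0,"wz":0},{"hand":0.1,"x":0,"y":0,"z":0,"wx":0,"wy":0,"wz":0},{"hand":-0.1,"x":0,"y":0,"z":0,"wx":0,"wy":0,"wz":0},{"hand":-0.1,"x":0,"y":0,"z":0,"wx":0,"wy":0,"wz":0},{"hand":-0.1,"x":0,"y":0,"z":0,"wx":0,"wy":0,"wz":0},{"hand":-0.1,"x":0,"y":0,"z":0.02,"wx":0,"wy":0,"wz":0},{"hand":-0.1,"x":0,"y":0,"z":0.03,"wx":0,"wy":0,"wz":0},{"hand":-0.1,"x":0,"y":0,"z":0.04,"wx":0,"wy":0,"wz":0},{"hand":-0.1,"x":0,"y":0,"z":0.03,"wx":0,"wy":0.007,"wz":0},{"hand":-0.2,"x":-0.03,"y":0.022,"z":0,"wx":0,"wy":0,"wz":-0.05},{"hand":-0.2,"x":-0.035,"y":0.027,"z":0,"wx":0,"wy":0,"wz":-0.05},{"hand":-0.2,"x":-0.035,"y":0.027,"z":0,"wx":0,"wy":0,"wz":-0.05},{"hand":-0.2,"x":-0.035,"y":0.027,"z":0,"wx":0,"wy":0,"wz":-0.05},{"hand":-0.2,"x":-0.035,"y":0.027,"z":0,"wx":0,"wy":0,"wz":-0.05},{"hand":-0.2,"x":-0.03,"y":0.015,"z":0,"wx":0,"wy":0,"wz":-0.05},{"hand":-0.2,"x":0,"y":0,"z":0,"wx":0,"wy":0,"wz":0},{"hand":-0.2,"x":0,"y":0,"z":0,"wx":0,"wy":0,"wz":0}]'
python3 -c "
from h import *
robot.state();snap('wrist','w12.png');b=snap('top','t12.png')
a=cv2.imread('pics/w12.png')
cv2.imwrite('pics/m12.png',np.hstack([cv2.resize(a[100:400,150:500],(440,377)),cv2.resize(b[:,:,::-1][190:330,150:350][:,:],(360,377))]))"
```

```text
time_s: 30.95
position: [430.4, 272.7, 253.7]
eef_rot: [[-0.001, 0.272, 0.962], [0.005, 0.962, -0.272], [-1.0, 0.004, -0.002]]
force: [-0.0, -1.1, 0.2]
width: 50.8
```

View pics/m12.png

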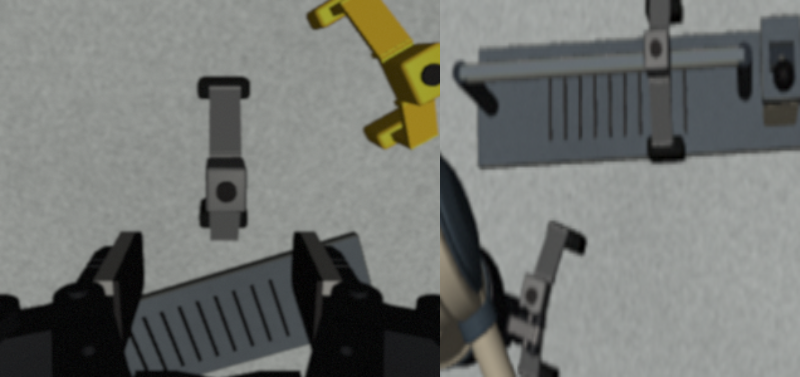

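```bash
python3 -c "
from h import *
print(at('wrist',329.6,252,145),robot.state()['position'],robot.state()['joints'])"
```

```text
[452.8697503  272.43417676 145.        ] [431.15776304 272.19925177 253.60544078] [ 0.49309523 -0.13547525  1.36212641  0.00482712  1.91353195 -0.798861  ]
```

```bash
python3 -m pendant '[{"hand":-0.2,"x":0.01,"y":0,"z":-0.03,"wx":-0.005,"wy":0,"wz":0},{"hand":-0.2,"x":0.011,"y":0,"z":-0.035,"wx":0,"wy":0,"wz":0},{"hand":-0.2,"x":0,"y":0,"z":-0.035,"wx":0,"wy":0,"wz":0},{"hand":-0.2,"x":0,"y":0,"z":-0.025,"wx":0,"wy":0,"wz":0},{"hand":-0.2,"x":0,"y":0,"z":-0.01,"wx":0,"wy":0,"wz":0},{"hand":-0.2,"x":0,"y":0,"z":0,"wx":0,"wy":0,"wz":0},{"hand":-0.2,"x":0,"y":0,"z":0,"wx":0,"wy":0,"wz":0}]'
```

```text
time_s: 31.75
position: [459.2, 266.8, 114.6]
eef_rot: [[0.001, 0.282, 0.959], [-0.001, 0.959, -0.282], [-1.0, -0.001, 0.002]]
force: [-0.6, -0.3, 0.8]
width: 51.2
```

```bash
python3 -m pendant '[{"hand":-0.2,"x":-0.0065,"y":0.0055,"z":0,"wx":0,"wy":0,"wz":0.008},{"hand":-0.2,"x":0,"y":0,"z":-0.01,"wx":0,"wy":0,"wz":0},{"hand":-0.2,"x":0,"y":0,"z":-0.012,"wx":0,"wy":0,"wz":0},{"hand":-0.2,"x":0,"y":0,"z":-0.006,"wx":0,"wy":0,"wz":0},{"hand":-0.2,"x":0,"y":0,"z":0,"wx":0,"wy":0,"wz":0}]'
```

```text
time_s: 32.25
position: [454.3, 274.1, 89.4]
eef_rot: [[0.008, 0.273, 0.962], [0.003, 0.962, -0.273], [-1.0, 0.005, 0.007]]
force: [0.4, 0.0, 0.4]
width: 51.0
```

```bash
python3 -m pendant '[{"hand":-0.2,"x":-0.002,"y":-0.002,"z":-0.003,"wx":-0.003,"wy":0.008,"wz":0},{"hand":-0.2,"x":0,"y":0,"z":-0.01,"wx":0,"wy":0,"wz":0},{"hand":-0.2,"x":0,"y":0,"z":-0.002,"wx":0,"wy":0,"wz":0},{"hand":0.2,"x":0,"y":0,"z":0,"wx":0,"wy":0,"wz":0},{"hand":0.2,"x":0,"y":0,"z":0,"wx":0,"wy":0,"wz":0},{"hand":1,"x":0,"y":0,"z":0,"wx":0,"wy":0,"wz":0},{"hand":1,"x":0,"y":0,"z":0,"wx":0,"wy":0,"wz":0},{"hand":1,"x":0,"y":0,"z":0,"wx":0,"wy":0,"wz":0},{"hand":1,"x":0,"y":0,"z":0,"wx":0,"wy":0,"wz":0}]' 60
```

```text
time_s: 33.15
position: [452.1, 271.8, 73.0]
eef_rot: [[-0.0, 0.273, 0.962], [-0.001, 0.962, -0.273], [-1.0, -0.001, -0.0]]
force: [-0.4, 0.0, -1.0]
width: 27.6
```

```bash
python3 -m pendant '[{"hand":1,"x":0,"y":0,"z":0.01,"wx":0,"wy":0,"wz":0},{"hand":1,"x":0,"y":0,"z":0.02,"wx":0,"wy":0,"wz":0},{"hand":1,"x":0,"y":0,"z":0.03,"wx":0,"wy":0,"wz":0},{"hand":1,"x":0,"y":0,"z":0.03,"wx":0,"wy":0,"wz":0},{"hand":1,"x":0,"y":0,"z":0.03,"wx":0,"wy":0,"wz":0},{"hand":1,"x":0,"y":0,"z":0.03,"wx":0,"wy":0,"wz":0},{"hand":1,"x":0,"y":0,"z":0.025,"wx":0,"wy":0,"wz":0},{"hand":1,"x":0,"y":0,"z":0,"wx":0,"wy":0,"wz":0},{"hand":1,"x":0,"y":0,"z":0,"wx":0,"wy":0,"wz":0}]';python3 -m pendant '[{"hand":1,"x":0.02,"y":0,"z":0.002,"wx":0,"wy":0,"wz":0.06},{"hand":1,"x":0.025,"y":-0.002,"z":0.002,"wx":0,"wy":0,"wz":0.06},{"hand":1,"x":0.025,"y":-0.002,"z":0.002,"wx":0,"wy":0,"wz":0.06},{"hand":1,"x":0.025,"y":-0.002,"z":0.002,"wx":0,"wy":0,"wz":0.06},{"hand":1,"x":0.025,"y":-0.002,"z":0.002,"wx":0,"wy":0,"wz":0.05},{"hand":1,"x":0.025,"y":-0.002,"z":0.002,"wx":0,"wy":-0.005,"wz":0.024},{"hand":1,"x":0.02,"y":0,"z":0.001,"wx":0,"wy":-0.005,"wz":0},{"hand":1,"x":0,"y":0,"z":0,"wx":0,"wy":0,"wz":0},{"hand":1,"x":0,"y":0,"z":0,"wx":0,"wy":0,"wz":0}]'
```

```text
time_s: 34.05
position: [449.7, 270.5, 258.1]
eef_rot: [[-0.0, 0.273, 0.962], [-0.001, 0.962, -0.273], [-1.0, -0.001, 0.0]]
force: [0.7, -0.1, -1.5]
width: 27.8
time_s: 34.95
position: [616.9, 258.5, 252.4]
eef_rot: [[-0.013, -0.052, 0.999], [-0.01, 0.999, 0.052], [-1.0, -0.01, -0.013]]
force: [-0.4, 0.5, -1.3]
width: 27.5
```

```bash
python3 -m pendant '[{"hand":1,"x":0.007,"y":0.001,"z":0,"wx":0.01,"wy":-0.013,"wz":-0.012},{"hand":1,"x":0.007,"y":0,"z":0,"wx":0,"wy":0,"wz":0},{"hand":1,"x":0,"y":0,"z":0,"wx":0,"wy":0,"wz":0}]';python3 -m pendant '[{"hand":1,"x":0,"y":0,"z":-0.02,"wx":0,"wy":0,"wz":0},{"hand":1,"x":0,"y":0,"z":-0.025,"wx":0,"wy":0,"wz":0},{"hand":1,"x":0,"y":0,"z":-0.02,"wx":0,"wy":0,"wz":0},{"hand":1,"x":0,"y":0,"z":-0.005,"wx":0,"wy":0,"wz":0},{"hand":1,"x":0,"y":0,"z":0,"wx":0,"wy":0,"wz":0}]'
```

```text
time_s: 35.25
position: [629.9, 260.0, 250.8]
eef_rot: [[-0.002, -0.04, 0.999], [-0.0, 0.999, 0.04], [-1.0, 0.0, -0.002]]
force: [0.5, -0.2, -1.2]
width: 27.5
time_s: 35.75
position: [629.2, 260.8, 183.0]
eef_rot: [[0.004, -0.041, 0.999], [0.002, 0.999, 0.041], [-1.0, 0.002, 0.004]]
force: [0.3, 0.2, -1.9]
width: 27.3
```

```bash
python3 -m pendant '[{"hand":1,"x":0.001,"y":0,"z":-0.015,"wx":-0.002,"wy":0.004,"wz":0},{"hand":1,"x":0,"y":0,"z":-0.015,"wx":0,"wy":0,"wz":0},{"hand":1,"x":0,"y":0,"z":-0.01,"wx":0,"wy":0,"wz":0},{"hand":1,"x":0,"y":0,"z":0,"wx":0,"wy":0,"wz":0}]';python3 -m pendant '[{"hand":1,"x":0,"y":0,"z":-0.003,"wx":0,"wy":0,"wz":0},{"hand":1,"x":0,"y":0,"z":-0.003,"wx":0,"wy":0,"wz":0}]'
```

```text
time_s: 36.15
position: [631.0, 261.2, 142.9]
eef_rot: [[0.004, -0.041, 0.999], [0.002, 0.999, 0.041], [-1.0, 0.002, 0.004]]
force: [-0.3, 0.5, -2.4]
width: 27.4
time_s: 36.35
position: [631.2, 261.3, 137.1]
eef_rot: [[0.004, -0.041, 0.999], [0.002, 0.999, 0.041], [-1.0, 0.002, 0.004]]
force: [-0.2, -0.1, -1.9]
width: 27.6
```

```bash
python3 -m pendant '[{"hand":1,"x":0,"y":0,"z":-0.003,"wx":0,"wy":0,"wz":0},{"hand":1,"x":0,"y":0,"z":-0.002,"wx":0,"wy":0,"wz":0}]';python3 -m pendant '[{"hand":1,"x":0,"y":0,"z":-0.001,"wx":0,"wy":0,"wz":0},{"hand":1,"x":0,"y":0,"z":-0.0005,"wx":0,"wy":0,"wz":0}]'
```

```text
time_s: 36.55
position: [631.4, 261.4, 132.3]
eef_rot: [[0.005, -0.041, 0.999], [0.002, 0.999, 0.041], [-1.0, 0.002, 0.005]]
force: [-0.4, -0.1, -1.6]
width: 27.2
time_s: 36.75
position: [631.5, 261.4, 130.8]
eef_rot: [[0.006, -0.041, 0.999], [0.002, 0.999, 0.041], [-1.0, 0.002, 0.006]]
force: [0.2, -0.4, -0.2]
width: 27.4
```

```bash
python3 -m pendant '[{"hand":0.3,"x":0,"y":0,"z":-0.0005,"wx":0,"wy":0,"wz":0},{"hand":0.1,"x":0,"y":0,"z":0,"wx":0,"wy":0,"wz":0},{"hand":-0.1,"x":0,"y":0,"z":0,"wx":0,"wy":0,"wz":0},{"hand":-0.1,"x":0,"y":0,"z":0,"wx":0,"wy":0,"wz":0},{"hand":-0.1,"x":0,"y":0,"z":0,"wx":0,"wy":0,"wz":0},{"hand":-0.1,"x":0,"y":0,"z":0.02,"wx":0,"wy":0,"wz":0},{"hand":-0.1,"x":0,"y":0,"z":0.03,"wx":0,"wy":0,"wz":0},{"hand":-0.1,"x":0,"y":0,"z":0.04,"wx":0,"wy":0,"wz":0},{"hand":-0.1,"x":-0.01,"y":0,"z":0.03,"wx":0,"wy":0.006,"wz":0},{"hand":0,"x":-0.04,"y":0,"z":0,"wx":0,"wy":0,"wz":0},{"hand":0.5,"x":-0.045,"y":-0.01,"z":0,"wx":0,"wy":0,"wz":0},{"hand":1,"x":-0.045,"y":-0.02,"z":0,"wx":0,"wy":0,"wz":0},{"hand":1,"x":-0.035,"y":-0.03,"z":0,"wx":0,"wy":0,"wz":0},{"hand":1,"x":0,"y":-0.04,"z":0,"wx":0,"wy":0,"wz":0},{"hand":1,"x":0,"y":-0.02,"z":0,"wx":0,"wy":0,"wz":0},{"hand":1,"x":0,"y":0,"z":0,"wx":0,"wy":0,"wz":0},{"hand":1,"x":0,"y":0,"z":0,"wx":0,"wy":0,"wz":0}]'
python3 - <<'E'
from h import *
a=snap('side','s13.png')[:,:,::-1];b=snap('top','t13.png')[:,:,::-1]
for n,z in(('A',(631.5,261.4,202)),('B',(637.8,124.5,202))):print(n,proj('side',z),proj('top',z))
o,r=ray('top',341.2,216.2);p,s=ray('side',336.5,231)
t=np.linalg.lstsq(np.c_[r,-s],p-o,rcond=None)[0];print('tip',o+t[0]*r,p+t[1]*s)
L=cv2.resize(a[100:440,200:440],(395,560));R=cv2.resize(b[180:340,150:520],(400,173));R2=cv2.resize(b[230:335,380:510],(400,323),interpolation=cv2.INTER_CUBIC)
cv2.imwrite('pics/m13.png',np.hstack([L,np.vstack([R,R2,np.zeros((64,400,3),np.uint8)])]))
E
```

```text
time_s: 38.45
position: [450.1, 138.8, 254.2]
eef_rot: [[0.004, -0.043, 0.999], [0.004, 0.999, 0.043], [-1.0, 0.004, 0.004]]
force: [-0.9, -0.5, 0.1]
width: -0.1
A [286.44943783 144.29617978] [203.11141386 209.88269685]
B [313.81178105 178.54990048] [269.43980181 206.83809347]
tip [621.80226349 -22.92302581 186.11943148] [618.42804813 -21.92443913 185.34566888]
```

View pics/m13.png

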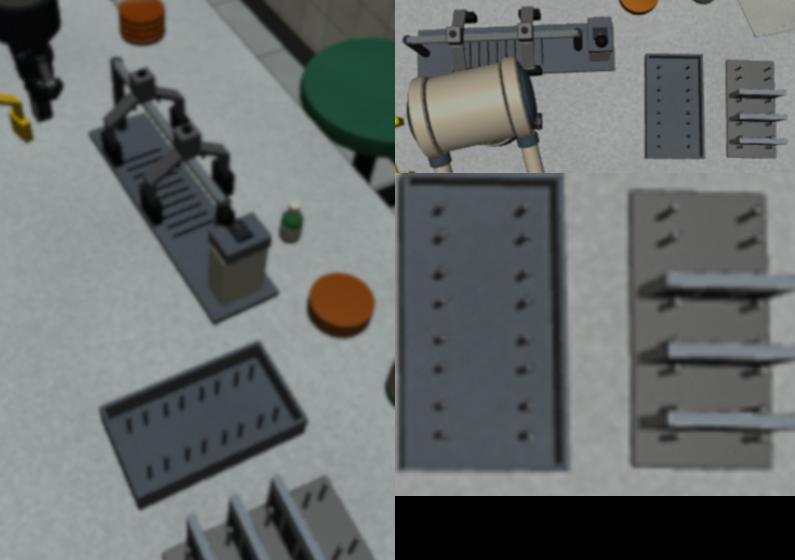

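Both frames hang on the bar, with crowns where I projected them, and three trays stand in three separate rack slots. I'll triangulate the lever tip again before switching.

Run:
```python
from h import *
c=eyes.calibration('wrist');W=np.eye(4);W[:3,:3]=[[0,-.038,.999],[.001,.999,.038],[-1,.001,0]];W[:3,3]=[635.5,123.7,245.8]
T=W@c['T_tool_cam'];K=c['camera_matrix']
w=(T[:3,3],T[:3,:3]@[(108.8-K[0,2])/K[0,0],-(212.7-K[1,2])/K[1,1],-1])
R=[ray('top',341.2,216.2),ray('side',336.5,231),w]
A=np.zeros((3,3));b=np.zeros(3)
for o,d in R:
    d=d/np.linalg.norm(d);P=np.eye(3)-np.outer(d,d);A+=P;b+=P@o
x=np.linalg.solve(A,b);print(x,[np.linalg.norm(np.cross(x-o,d/np.linalg.norm(d))) for o,d in R])
```

```text
[619.94922949 -22.17938255 185.14055695] [np.float64(2.1586699767673956), np.float64(1.4638463187906567), np.float64(0.7106984057732884)]
```

```bash
python3 -m pendant '[{"hand":1,"x":0.01,"y":-0.03,"z":-0.01,"wx":0,"wy":0.004,"wz":0},{"hand":1,"x":0.02,"y":-0.035,"z":-0.02,"wx":-0.004,"wy":0,"wz":0},{"hand":1,"x":0.025,"y":-0.035,"z":-0.02,"wx":0,"wy":0,"wz":0},{"hand":1,"x":0.025,"y":-0.035,"z":-0.025,"wx":0,"wy":0,"wz":0},{"hand":1,"x":0.02,"y":-0.02,"z":-0.02,"wx":0,"wy":0,"wz":0},{"hand":1,"x":0.005,"y":-0.005,"z":-0.01,"wx":0,"wy":0,"wz":0},{"hand":1,"x":0,"y":0,"z":0,"wx":0,"wy":0,"wz":0},{"hand":1,"x":0,"y":0,"z":0,"wx":0,"wy":0,"wz":0}]'
```

```text
time_s: 39.35
position: [560.3, -17.6, 143.2]
eef_rot: [[-0.003, -0.058, 0.998], [0.005, 0.998, 0.058], [-1.0, 0.005, -0.003]]
force: [-0.3, 0.1, 0.4]
width: 0.2
```

```bash
python3 -m pendant '[{"hand":1,"x":0.005,"y":-0.004,"z":-0.01,"wx":0,"wy":0,"wz":0},{"hand":1,"x":0.01,"y":0,"z":0,"wx":0,"wy":0,"wz":0},{"hand":1,"x":0.01,"y":0,"z":0,"wx":0,"wy":0,"wz":0},{"hand":1,"x":0.01,"y":0,"z":0,"wx":0,"wy":0,"wz":0}]';python3 -m pendant '[{"hand":1,"x":0.01,"y":0,"z":0,"wx":0,"wy":0,"wz":0},{"hand":1,"x":0.01,"y":0,"z":0,"wx":0,"wy":0,"wz":0}]';python3 -m pendant '[{"hand":1,"x":0.01,"y":0,"z":0,"wx":0,"wy":0,"wz":0},{"hand":1,"x":0.01,"y":0,"z":0,"wx":0,"wy":0,"wz":0}]'
```

```text
time_s: 39.75
position: [597.7, -18.1, 137.0]
eef_rot: [[0.003, -0.063, 0.998], [0.005, 0.998, 0.062], [-1.0, 0.005, 0.003]]
force: [-3.1, -1.3, 3.5]
width: -0.2
time_s: 39.95
position: [619.4, -17.4, 139.4]
eef_rot: [[0.005, -0.063, 0.998], [0.004, 0.998, 0.063], [-1.0, 0.004, 0.005]]
force: [-1.7, -0.5, 0.9]
width: 0.1
time_s: 40.15
position: [641.3, -16.5, 141.2]
eef_rot: [[0.006, -0.065, 0.998], [0.004, 0.998, 0.064], [-1.0, 0.004, 0.006]]
force: [-1.5, -0.1, -1.1]
width: -0.1
```

```bash
python3 -m pendant '[{"hand":1,"x":0.005,"y":-0.003,"z":-0.004,"wx":0,"wy":0,"wz":0},{"hand":1,"x":0.004,"y":-0.002,"z":-0.002,"wx":0,"wy":0,"wz":0}]';python3 -m pendant '[{"hand":1,"x":0.003,"y":0,"z":0,"wx":0,"wy":0,"wz":0},{"hand":1,"x":0.003,"y":0,"z":0,"wx":0,"wy":0,"wz":0}]'
```

```text
time_s: 40.35
position: [647.9, -19.2, 137.6]
eef_rot: [[-0.002, -0.067, 0.998], [0.007, 0.998, 0.067], [-1.0, 0.007, -0.002]]
force: [-36.5, 6.9, 17.7]
width: -0.1
time_s: 40.55
position: [646.6, -19.0, 138.1]
eef_rot: [[-0.021, -0.067, 0.998], [0.007, 0.998, 0.068], [-1.0, 0.008, -0.021]]
force: [-16.0, -0.8, 3.3]
width: 0.0
```

The lever reached its end stop with a 36 N reaction, so I'll back off and check.

```bash
python3 -m pendant '[{"hand":1,"x":-0.01,"y":0,"z":0,"wx":0,"wy":-0.01,"wz":0},{"hand":1,"x":-0.03,"y":0,"z":0,"wx":0,"wy":-0.01,"wz":0},{"hand":1,"x":-0.04,"y":0,"z":0.01,"wx":0,"wy":0,"wz":0},{"hand":1,"x":-0.04,"y":0,"z":0.03,"wx":0,"wy":0,"wz":0},{"hand":1,"x":-0.04,"y":0,"z":0.03,"wx":0,"wy":0,"wz":0},{"hand":1,"x":-0.04,"y":0,"z":0.03,"wx":0,"wy":0,"wz":0},{"hand":1,"x":0,"y":0,"z":0,"wx":0,"wy":0,"wz":0},{"hand":1,"x":0,"y":0,"z":0,"wx":0,"wy":0,"wz":0}]'
python3 - <<'E'
from h import *
a=snap('side','s14.png').astype(int);b=snap('top','t14.png').astype(int)
s0=cv2.imread('pics/s13.png')[:,:,::-1].astype(int);t0=cv2.imread('pics/t13.png')[:,:,::-1].astype(int)
# expected ball off/on
for p in((620,-22,185),(673,-24,185)):print(proj('side',p),proj('top',p))
for n,i,j,(x0,x1,y0,y1) in(('side',a,s0,(310,380,200,260)),('top',b,t0,(325,360,185,235))):
    d=(i.mean(2)-j.mean(2))[y0:y1,x0:x1]
    for nm,m in(('darker',d<-25),('brighter',d>25)):
        y,x=np.where(m);print(n,nm,m.sum(),x.mean()+x0 if len(x) else 0,y.mean()+y0 if len(y) else 0)
for n,i,j,(x0,x1,y0,y1) in(('rack',b,t0,(450,520,225,335)),('bands',b,t0,(185,300,180,250))):
    print(n,(np.abs(i-j).mean(2)[y0:y1,x0:x1]>25).sum())
E
```

```text
time_s: 41.35
position: [441.6, -18.8, 239.4]
eef_rot: [[0.002, -0.069, 0.998], [0.006, 0.998, 0.069], [-1.0, 0.005, 0.003]]
force: [0.7, -0.2, -0.1]
width: 0.1
[337.18358088 230.88629616] [340.73971727 217.16541373]
[360.0132733  223.28353417] [341.56810451 192.37227861]
side darker 157 357.29936305732485 223.0955414012739
side brighter 62 339.61290322580646 231.91935483870967
top darker 135 339.46666666666664 193.2888888888889
top brighter 94 340.45744680851067 218.38297872340425
rack 0
bands 505
```

Run:
```python
from h import *
a=cv2.imread('pics/s14.png').astype(int);j=cv2.imread('pics/s13.png').astype(int)
d=np.abs(a-j).mean(2)
m=d[125:235,255:332]>25;print('side bands',m.sum(),[ (c.min(),c.max()) if len(c) else 0 for c in np.where(m)])
t=np.abs(cv2.imread('pics/t14.png').astype(int)-cv2.imread('pics/t13.png')).mean(2)[180:250,185:300]>25;y,x=np.where(t);print(np.histogram(y+180,7)[0],y.min()+180,x.min()+185,x.max()+185)
u=np.abs(cv2.imread('pics/t14.png').astype(int)-cv2.imread('pics/t0.png' if 0 else 'pics/top0.png')).mean(2)[145:190,300:460]>25;print('bottles changed',u.sum())
print(robot.state()['force'],robot.state()['time_s'])
```

```text
side bands 1006 [(np.int64(0), np.int64(108)), (np.int64(0), np.int64(14))]
[ 18  27  34  71  81  95 179] 233 202 270
bottles changed 20
[ 0.6383753  -0.65686023 -0.22911823] 41.45
```

```bash
python3 -c "
from plant import robot
print(robot.hand_in())"
```

```text
the job is handed in; nothing more can be done
None
```

I hung both grey frames on the bar, moved all three trays from the tub into separate rack slots, then switched the fan on and handed the job in at about 41 s. `hand_in` gives no verdict, so the checks below are all I have.

**Last checks**
- **Frames and trays:** before the switch, the side and top pictures showed both frames over the bar with a leg on each side. The three trays stood in the slots at x = −75, −25 and +25 mm. I left the yellow frame alone.
- **Switch:** throwing the lever peaked at 36 N on the wrist sensor as it met its end stop. Afterwards the lever tip had moved about 25 px in the top view, which matches the 53 mm of a full throw.
- **After the switch:** the rack area had not changed. The only differences around the frames were where the arm had moved. About 20 pixels changed around the bottles and dishes; I took that to be the lever rather than a bottle, but did not look closer.
- **Robot:** it was clear of everything at hand-in.

**What disagreed**
- The fingertips sat about 40 mm above the reported TCP, not 8 mm beyond it as stated. The first two tray grips closed on nothing because of this. I corrected the height after checking jaw spacing in the wrist picture.
- The wrist camera read lengths 1–2% short.

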